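# Fetch the touch-up tin from behind the cans in the paint tray

## Robot

A 7-joint arm with a two-finger parallel gripper is mounted at the origin on the work surface. World frame = base frame: x ahead of the robot, y to its left, z up, the work surface at z = 0. Lengths are in m, angles in rad, forces in N, time in s.
With the tool pointing down it reaches from about 0.4 to 0.85 m from the base axis. Payload 10.4 kg.
Tool frame: the origin (TCP) lies midway between the tips of the shut fingers; the grasp point (between the pads) lies 19 mm behind it (r.tcp_to_grasp is the z of the grasp point in the tool frame, in m); z points along the fingers, x is the direction in which the jaws open and shut, and the axes are right-handed (so a half turn about z gives the same grasp; the last joint's range is limited). The gripper opens to 87 mm and grips with 3 to 60 N. Pads are 19 mm wide; open, the fingers measure 117 mm over their backs; the gripper's body (75 mm by 190 mm) begins 51 mm behind the grasp point.
Start: joints at [-1.134, 0.332, -0.065, 1.46, 0.022, 1.35, -0.088], TCP at [0.277, 0.56, 0.223] pointing down, gripper open.
Joint ranges: [-2.6, 2.6], [-0.5, 2.12], [-1.47, 1.34], [0.16, 2.42], [-1.27, 4.41], [0.06, 2.06], [-2.6, 2.6]. Speed limits (rad/s): [2.22, 2.22, 2.79, 2.79, 3.14, 3.14, 3.14].

## Interface

Orientations are given as a unit quaternion [x, y, z, w].
In Python, from bench import r, camera, close_job gives the robot as it stands. The module is installed in compiled form; this text tells all that it offers.
- The arm moves only by the shell command python3 -m crank 'ROWS' [FORCE]. ROWS is JSON, a list of rows, each an object of numbers: "x", "y", "z": the shift along the tool's x, y, z scaled (see below); "ax", "ay", "az": the turn, a rotation vector about the tool's x, y, z scaled (see below); "claw": the closure, from -1 (fully open) to 1 (shut), so that 0 is half open. A call has exactly 5 rows; each row is the pose to reach, as a shift and turn from the pose commanded when the call began, along the tool's axes at that moment; what a row does not reach only later rows make up. The controller multiplies each number of a shift by 1 m and each number of a turn by 2 rad. A row lasts 1/12 s, in which the tool goes at most 41.7 mm and 7.16 degrees, less where a joint would pass 70% of its speed; a pose out of reach is approached as far as the arm can. A call with a number of a shift or a turn outside -1 to 1 is refused whole. A call with a gripper value outside its range is refused whole. The fingers move at their own pace and stop on an object; FORCE is the grip in N (left out, the last holds). Time passes only in rows, so rows that repeat a pose let the fingers close, or fill a call up. It gives the time, the measured TCP pose, the force and the opening at its end, in the units of the state.
- r.read_state(): the state, without advancing time (a new reading comes with each control period).
- camera(name): name is "side" or "top" or "wrist"; returns a dict with "color" (480x640x3 uint8, blue, green, red), "fx", "fy", "cx", "cy" (pixels), "D" ([k1, k2, p1, p2, k3] as OpenCV has them; the pictures are not rectified), "eye" and "orientation" of the camera in the world. Camera axes: x right, y down, z forward; pixel columns grow to the right and rows downward; lengths in m; the calibration is good to about 2 mm. A picture is of the moment at which its call begins. There is no depth.
- close_job(): hands the job in, once; it reports no verdict.
The state is a dict: "time": time; "joint_positions": joint angles; "joint_vel": joint speeds; "joint_torque": joint torques, N m; "ee_pos": TCP position; "eef_rot": TCP orientation; "ft_force": force on the tool from outside, world axes, zero at the start; "torque": the same for the moment, N m; "width": finger opening in m.
Only numpy, scipy, OpenCV 4.12 (cv2) and the standard library are available. Lean on these libraries where they do the work, as an engineer would, in place of code of your own. Each camera call takes 0.05 s, during which the arm holds its last target. There are 200 camera calls.

## Task

The low touch-up paint tin is hemmed in at the back of the wooden paint tray by the spray can, the oblong solvent tin and the white glue bottle. First stand those three on the piece of cardboard, then lift the tin out and stand it in the empty half of the work box, and then put the three back in the tray, each where it stood at the start, the oblong tin with its broad side to the front as before. Keep everything upright, do not drop anything, and leave the jar of screws and the roll of tape where they are.

Things in the scene. Friction and masses are not known exactly. Their poses are not given: they have to be found in the camera images.
- spray_mid (a point): Loose spray can, upright, round, grey and aluminium with a full-width grey cap: 53 mm diameter, straight-sided over its whole height of 150 mm. About 0.26 kg, more or less full. The point is on its axis half-way up, 75 mm above its underside; z up. Grip it high, about 25 mm below its top, so that the gripper stays clear of its top and of the low tin beside it.
- flask_mid (a point): Loose oblong steel solvent tin, upright, with paper label and a small black screw cap on top: 44 mm thick along its own x, 70 mm wide along its own y, flat sides up to 116 mm, 134 mm high with the cap. About 0.30 kg, more or less full. The point is at the middle of the tin half-way up, 67 mm above its underside; z up. At the start its broad side faces the front of the tray, x nearly along the x of the tray. Grip it high, about 90 mm above its underside, across its thickness.
- glue_mid (a point): Loose white plastic glue bottle, upright, round, with a short pointed spout: 61 mm diameter with straight sides up to 105 mm, then a shoulder and spout up to 134 mm. About 0.28 kg, more or less full. The point is on its axis half-way up, 67 mm above its underside; z up. Grip it high, about 90 mm above its underside.
- tin_mid (a point): The wanted thing: loose low round steel paint tin with paper label and a drip of white on its lid: 66 mm diameter over its rims, 52 mm high, about 0.22 kg, more or less full. It stands at the back of the tray with one of the three taller things on its left, one on its right and one in front, 5 to 25 mm away (which is where changes). The point is on its axis half-way up, 26 mm above its underside; z up.
- jar_mid (a point): Bystander: loose glass jar of brass screws with a steel lid, 54 mm diameter, 74 mm high, standing in the left (+y) end of the tray. The point is on its axis 37 mm above its underside. Leave it alone.
- roll_mid (a point): Bystander: loose roll of paper tape lying flat, 76 mm diameter, 24 mm high, in the right (-y) end of the tray. The point is at its centre 12 mm above its underside. Leave it alone.
- tray: Fixed shallow wooden tray, 200 mm (its x) by 430 mm (its y), with 10 mm thick walls 32 mm high; things stand on its floor 9 mm above the table. The origin is the middle of its underside; x points to its back edge (away from the robot), y to its left end, z up.
- sheet: Fixed flat piece of cardboard, 130 mm (its x) by 340 mm (its y), 4 mm thick, lying on the table nearer the robot than the tray, on the left or on the right. The origin is the middle of its underside; y is its long direction, z up.
- bay (a point): The empty half of the fixed grey plastic work box, on the other side from the cardboard. The box is 140 mm (x) by 270 mm (y) with walls 45 mm high and 4 mm thick and a cross wall as high in the middle; brushes and a filling knife lie in the +y half, the -y half is empty. The point is the middle of the empty half's floor, 4 mm above the table; inside, this half is about 132 mm (x) by 129 mm (y). x and y along the box's sides, z up.
Not all that is in view belongs to the job. What is shaped like the part that bears tin_mid but red is not meant.

How it is judged:
By the outcome, as a careful person would: the job done as asked, in the order asked, and still so for the second after the job is handed in, with the robot touching nothing.
It also fails if it takes over 141 s, if anything falls off the work surface, if the arm or the gripper's body presses on something with over 40 N, if the wrist force passes 120 N, or if a joint passes its speed limit or range.

## Working session

There is one attempt and no reset: what is moved stays moved. The work goes in short steps, Python scripts to look and compute and a shell command to move; the robot and the scene stay as the last step left them, time stands still between calls to the robot, and variables do not carry over. Pictures are saved under pics/ and viewed, about 12 in all and at most 16, crops included, and the job is handed in when it is done.

```bash
mkdir -p pics; cat > h.py <<'E'
import numpy as np, cv2
from scipy.spatial.transform import Rotation as R
from bench import r, camera
def K(c): return np.array([[c["fx"],0,c["cx"]],[0,c["fy"],c["cy"]],[0,0,1.]])
def rays(c,px):
    p=cv2.undistortPoints(np.array(px,float).reshape(-1,1,2),K(c),np.array(c["D"],float)).reshape(-1,2)
    return R.from_quat(c["orientation"]).apply(np.c_[p,np.ones(len(p))])
def plane(c,px,z):
    d=rays(c,px); e=np.array(c["eye"]); return e+d*((z-e[2])/d[:,2])[:,None]
def proj(c,P):
    Rw=R.from_quat(c["orientation"]).inv(); q=Rw.apply(np.array(P,float).reshape(-1,3)-c["eye"])
    return cv2.projectPoints(q,np.zeros(3),np.zeros(3),K(c),np.array(c["D"],float))[0].reshape(-1,2)
def save(n,f,s=1): 
    c=camera(n); cv2.imwrite(f,c["color"]); return c
E
python3 - <<'E'
from h import *
import pickle
s=r.read_state(); print(s, r.tcp_to_grasp)
for n in("top","side","wrist"):
    c=save(n,f"pics/{n}0.png"); pickle.dump(c,open(f"{n}0.pkl","wb")); print(n,c["eye"],c["orientation"],c["fx"],c["D"])
E
```

```text
{'time': 0.0, 'joint_positions': array([-1.13360853,  0.33286273, -0.06472079,  1.46089565,  0.02163297,
        1.34988569, -0.08849377]), 'joint_vel': array([-8.88786836e-06,  6.17896670e-04, -3.99108451e-04, -3.66682196e-04,
        8.92316090e-04,  8.93127405e-05,  7.22984279e-04]), 'joint_torque': array([-6.36541099e-04, -6.23258829e+01,  2.39835971e-02, -3.89886153e+01,
       -6.14388823e-02,  4.00896370e-02,  1.93971769e-04]), 'ee_pos': array([0.27719103, 0.55976629, 0.22178151]), 'eef_rot': array([ 8.49620403e-01,  5.27394267e-01, -5.51563893e-04,  3.93119664e-04]), 'ft_force': array([-0.2224069 , -0.07808191, -0.82280514]), 'torque': array([-0.03463842,  0.08050716, -0.03263513]), 'width': 0.08701380078913437} -0.0187
top [ 0.40937151 -0.04277582  1.17846238] [-0.70271181  0.70906628 -0.03127799  0.04942474] 559.9666724519741 [-0.18156251  0.          0.          0.          0.        ]
side [ 0.46026419 -0.66795039  0.8277615 ] [ 0.93382942 -0.08089366  0.02826205 -0.34730404] 576.5841560969031 [-0.15031946  0.          0.          0.          0.        ]
wrist [0.20793095 0.59425718 0.38478069] [0.84096923 0.52221211 0.07383369 0.12088778] 415.18156836165093 [-0.07500863  0.          0.          0.          0.        ]
```

View pics/top0.png

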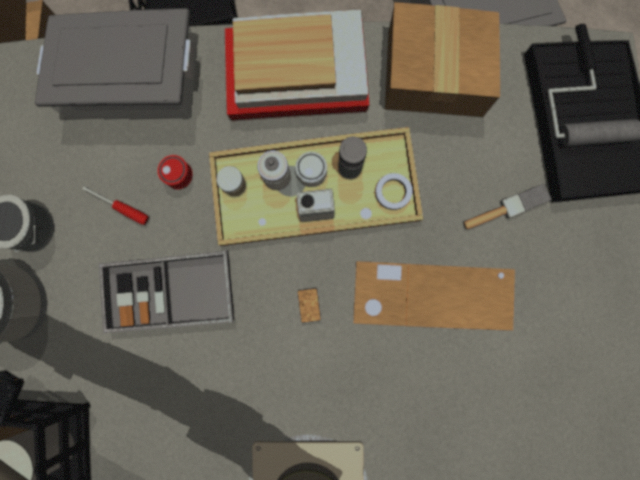

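View pics/side0.png

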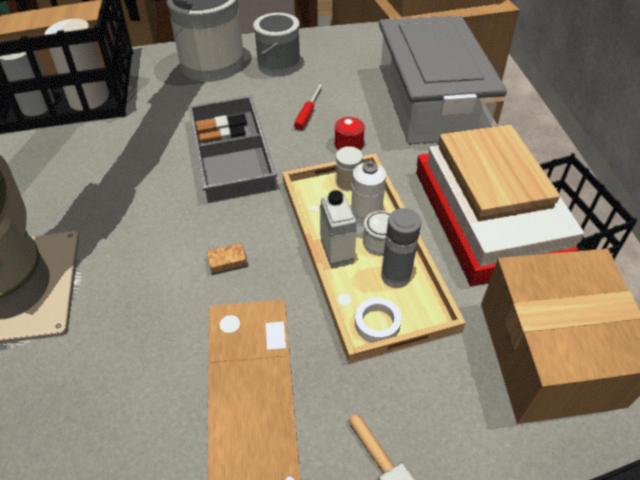

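The top view shows glue (273,168), a pale-lidded low tin (311,167), spray can (352,157), oblong tin (315,204), jar (230,180) and roll (394,191). The box's empty half is at (198,290) and the cardboard at (435,295). There are two candidates for the wanted tin. The grey one at (311,167) stands in the tray between the three, which fits; the red one at (174,171) is the decoy. I'll confirm with an enlarged crop.

```bash
python3 - <<'E'
import cv2
t=cv2.imread("pics/top0.png"); s=cv2.imread("pics/side0.png")
cv2.imwrite("pics/top0c.png",cv2.resize(t[125:245,205:425],None,fx=3.6,fy=3.6,interpolation=cv2.INTER_CUBIC))
cv2.imwrite("pics/side0c.png",cv2.resize(s[145:355,280:465],None,fx=2.8,fy=2.8,interpolation=cv2.INTER_CUBIC))
E
```

```text
(no output)
```

View pics/top0c.png

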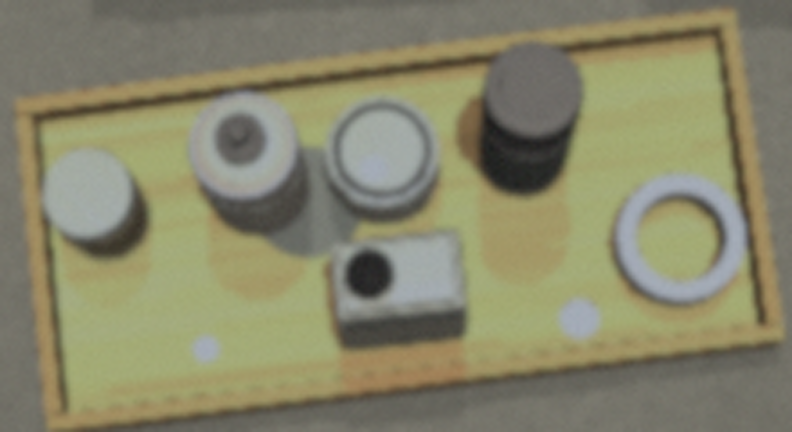

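View pics/side0c.png

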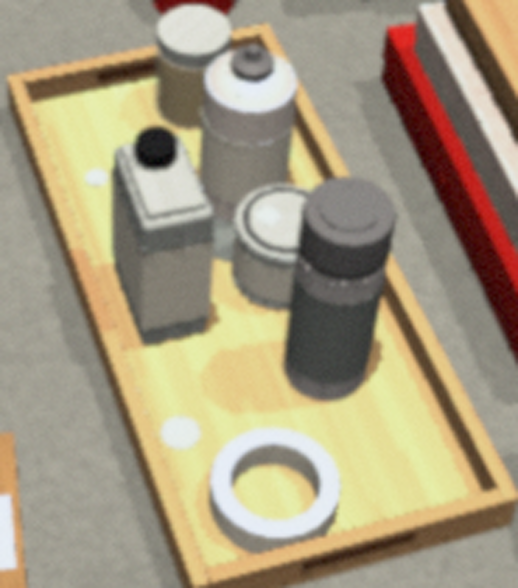

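The crop confirms it: the tin at crop (382,153) is grey, has a white drip, and is hemmed in by glue (245,148), spray (532,90) and flask (398,275). Next I turn these pixels into positions in both views.

```bash
python3 - <<'E'
from h import *
import pickle
T=pickle.load(open("top0.pkl","rb"));S=pickle.load(open("side0.pkl","rb"))
ft=lambda u,v:(205+(u+.5)/3.6-.5,125+(v+.5)/3.6-.5)
fs=lambda u,v:(280+(u+.5)/2.8-.5,145+(v+.5)/2.8-.5)
np.set_printoptions(precision=4,suppress=True)
for n,z,a,b in [("glue",.114,(245,148),(249,88)),("spout",.143,(238,135),(254,48)),("tin",.061,(382,153),(281,221)),("spray",.159,(532,90),(348,211)),("cap",.143,(368,270),(156,142)),("jar",.083,(91,193),(194,36)),("roll",.033,(680,239),(275,483))]:
    print(n,plane(T,[ft(*a)],z)[0],plane(S,[fs(*b)],z)[0])
f=plane(T,[ft(*p) for p in [(331,242),(457,231),(466,303),(340,317)]],.125); print("flask",f,f.mean(0))
f=plane(S,[fs(*p) for p in [(117,150),(178,137),(211,210),(141,229)]],.125); print("flaskS",f,f.mean(0))
f=plane(T,[ft(*p) for p in [(15,100),(735,10),(783,338),(50,428)]],.032); print("tray",f,f.mean(0),np.degrees(np.arctan2((f[1]-f[0])[0],-(f[1]-f[0])[1])), np.linalg.norm(f[1]-f[0]))
f=plane(T,[(357,262),(515,268),(513,329),(355,324)],.004); print("sheet",f,f.mean(0))
f=plane(T,[(103,264),(228,252),(232,323),(107,331)],.045); print("box",f,f.mean(0))
f=plane(T,[(168,258),(228,252),(232,323),(171,326)],.045); print("bay",f,f.mean(0))
s=r.read_state(); print(R.from_quat(s["eef_rot"]).as_matrix())
E
```

```text
glue [0.6723 0.0602 0.114 ] [0.6717 0.0572 0.114 ]
spout [0.6723 0.0611 0.143 ] [0.6745 0.0628 0.143 ]
tin [ 0.6812 -0.0128  0.061 ] [ 0.6798 -0.0121  0.061 ]
spray [ 0.6901 -0.0937  0.159 ] [ 0.6906 -0.0951  0.159 ]
cap [ 0.5988 -0.0072  0.143 ] [ 0.5981 -0.0081  0.143 ]
jar [0.6557 0.1497 0.083 ] [0.6552 0.1458 0.083 ]
roll [ 0.6352 -0.184   0.033 ] [ 0.6363 -0.1856  0.033 ]
flask [[ 0.6175  0.013   0.125 ]
 [ 0.6226 -0.0541  0.125 ]
 [ 0.5837 -0.0583  0.125 ]
 [ 0.577   0.0084  0.125 ]] [ 0.6002 -0.0227  0.125 ]
flaskS [[ 0.5771  0.0067  0.125 ]
 [ 0.6158  0.0111  0.125 ]
 [ 0.623  -0.0513  0.125 ]
 [ 0.5798 -0.0588  0.125 ]] [ 0.5989 -0.023   0.125 ]
tray [[ 0.7245  0.2051  0.032 ]
 [ 0.7731 -0.2212  0.032 ]
 [ 0.5769 -0.2422  0.032 ]
 [ 0.5292  0.181   0.032 ]] [ 0.6509 -0.0193  0.032 ] 6.508132563029924 0.429054854963182
sheet [[ 0.4902 -0.1069  0.004 ]
 [ 0.4729 -0.4453  0.004 ]
 [ 0.3436 -0.4367  0.004 ]
 [ 0.3607 -0.101   0.004 ]] [ 0.4169 -0.2725  0.004 ]
box [[0.4867 0.4266 0.045 ]
 [0.5102 0.1585 0.045 ]
 [0.3656 0.1497 0.045 ]
 [0.3466 0.4149 0.045 ]] [0.4273 0.2874 0.045 ]
bay [[0.4987 0.2846 0.045 ]
 [0.5102 0.1585 0.045 ]
 [0.3656 0.1497 0.045 ]
 [0.3588 0.2765 0.045 ]] [0.4333 0.2173 0.045 ]
[[ 0.4438  0.8961 -0.0004]
 [ 0.8961 -0.4438 -0.001 ]
 [-0.0011  0.0001 -1.    ]]
```

Both views agree to about 3 mm. Positions are glue (.672,.060), tin (.6805,-.0125), spray (.690,-.0945) and flask (.5995,-.023), with flask yaw about 5°. The tray yaw is 6.5° and the bay is at (.433,.217). I'll remove them in the order spray, flask, glue, so the gripper body stays clear of the tallest.

```bash
cat > go.py <<'E'
import sys
from h import *
# grasp-point target x y z yaw(deg) -> shift/turn numbers in tool axes
x,y,z,yaw=map(float,sys.argv[1:5]); s=r.read_state(); Rt=R.from_quat(s["eef_rot"])
t=np.deg2rad(yaw); G=R.from_matrix(np.array([[np.cos(t),np.sin(t),0],[np.sin(t),-np.cos(t),0],[0,0,-1]]))
d=Rt.inv().apply(np.array([x,y,z+r.tcp_to_grasp])-s["ee_pos"])
print("t",round(s["time"],2),"shift",d.round(4),"turn",((Rt.inv()*G).as_rotvec()/2).round(4),"w",round(s["width"],4),"F",s["ft_force"].round(1))
E
python3 go.py .69 -.0945 .26 5
python3 -m crank '[{"z":-0.01},{"z":-0.02},{"z":-0.03},{"z":-0.03},{"z":-0.03}]' 30; python3 go.py .69 -.0945 .26 5
```

```text
t 0.15 shift [-0.4032  0.6603 -0.0189] turn [3.000e-04 5.000e-04 5.119e-01] w 0.0872 F [-0.8 -0.   0.8]
t 0.15 shift [-0.4032  0.6603 -0.0189] turn [3.000e-04 5.000e-04 5.119e-01] w 0.0872 F [-0.8 -0.   0.8]schema error: expected keys x, y, z, ax, ay, az, claw
```

```bash
python3 -m crank '[{"x":-0.02,"y":0.033,"z":-0.005,"ax":0,"ay":0,"az":0.05,"claw":-1},{"x":-0.04,"y":0.066,"z":-0.01,"ax":0,"ay":0,"az":0.1,"claw":-1},{"x":-0.06,"y":0.099,"z":-0.015,"ax":0,"ay":0,"az":0.15,"claw":-1},{"x":-0.08,"y":0.132,"z":-0.02,"ax":0,"ay":0,"az":0.2,"claw":-1},{"x":-0.1,"y":0.165,"z":-0.02,"ax":0,"ay":0,"az":0.25,"claw":-1}]' 30; python3 go.py .69 -.0945 .26 5
```

```text
time: 0.57
ee_pos: [0.3817, 0.3958, 0.2434]
eef_rot: [0.954, 0.298, 0.0, -0.0]
ft_force: [1.0, 0.8, 0.6]
width: 0.0869
t 0.57 shift [-0.0259  0.5786  0.0018] turn [-0.0004 -0.0005  0.2594] w 0.0869 F [1.  0.8 0.6]
```

```bash
python3 -m crank '[{"x":0,"y":0.038,"z":0,"ax":0,"ay":0,"az":0.05,"claw":-1},{"x":0,"y":0.076,"z":0,"ax":0,"ay":0,"az":0.1,"claw":-1},{"x":0,"y":0.114,"z":0,"ax":0,"ay":0,"az":0.15,"claw":-1},{"x":0,"y":0.152,"z":0,"ax":0,"ay":0,"az":0.2,"claw":-1},{"x":0,"y":0.19,"z":0,"ax":0,"ay":0,"az":0.26,"claw":-1}]' 30; python3 go.py .69 -.0945 .26 5
```

```text
time: 0.98
ee_pos: [0.4905, 0.2399, 0.2426]
eef_rot: [0.999, 0.043, -0.0, -0.0]
ft_force: [0.9, 0.9, 0.5]
width: 0.087
t 0.98 shift [0.1699 0.3504 0.0012] turn [-0.0001  0.     -0.0004] w 0.087 F [0.9 0.9 0.5]
```

```bash
python3 -m crank '[{"x":0.017,"y":0.035,"z":0,"ax":0,"ay":0,"az":0,"claw":-1},{"x":0.034,"y":0.07,"z":0,"ax":0,"ay":0,"az":0,"claw":-1},{"x":0.051,"y":0.105,"z":0,"ax":0,"ay":0,"az":0,"claw":-1},{"x":0.068,"y":0.14,"z":0,"ax":0,"ay":0,"az":0,"claw":-1},{"x":0.085,"y":0.175,"z":0,"ax":0,"ay":0,"az":0,"claw":-1}]' 30; python3 -m crank '[{"x":0.017,"y":0.035,"z":0,"ax":0,"ay":0,"az":0,"claw":-1},{"x":0.034,"y":0.07,"z":0,"ax":0,"ay":0,"az":0,"claw":-1},{"x":0.051,"y":0.105,"z":0,"ax":0,"ay":0,"az":0,"claw":-1},{"x":0.068,"y":0.14,"z":0,"ax":0,"ay":0,"az":0,"claw":-1},{"x":0.085,"y":0.175,"z":0,"ax":0,"ay":0,"az":0,"claw":-1}]' 30; python3 go.py .69 -.0945 .134 5
```

```text
time: 1.4
ee_pos: [0.591, 0.0734, 0.2425]
eef_rot: [0.999, 0.046, 0.0, -0.0]
ft_force: [0.6, 1.1, -0.4]
width: 0.0867
time: 1.82
ee_pos: [0.6916, -0.0929, 0.2422]
eef_rot: [0.999, 0.046, -0.0, -0.0]
ft_force: [0.8, 0.4, -0.1]
width: 0.087
t 1.82 shift [-0.0017  0.0015  0.1269] turn [-0.0001  0.0002  0.0022] w 0.087 F [ 0.8  0.4 -0.1]
```

```bash
python3 -m crank '[{"x":0,"y":0.001,"z":0.025,"ax":0,"ay":0,"az":0,"claw":-1},{"x":0,"y":0.001,"z":0.055,"ax":0,"ay":0,"az":0,"claw":-1},{"x":-0.001,"y":0.001,"z":0.085,"ax":0,"ay":0,"az":0,"claw":-1},{"x":-0.001,"y":0.001,"z":0.11,"ax":0,"ay":0,"az":0,"claw":-1},{"x":-0.001,"y":0.001,"z":0.126,"ax":0,"ay":0,"az":0.002,"claw":-1}]' 30
for i in 1 2 3; do python3 -m crank '[{"x":0,"y":0,"z":0,"ax":0,"ay":0,"az":0,"claw":1},{"x":0,"y":0,"z":0,"ax":0,"ay":0,"az":0,"claw":1},{"x":0,"y":0,"z":0,"ax":0,"ay":0,"az":0,"claw":1},{"x":0,"y":0,"z":0,"ax":0,"ay":0,"az":0,"claw":1},{"x":0,"y":0,"z":0,"ax":0,"ay":0,"az":0,"claw":1}]' 30; done; python3 go.py .41 -.405 .219 5
```

```text
time: 2.23
ee_pos: [0.6885, -0.0922, 0.1128]
eef_rot: [0.999, 0.043, -0.002, -0.0]
ft_force: [0.4, 0.0, -0.4]
width: 0.087
time: 2.65
ee_pos: [0.6908, -0.0927, 0.1182]
eef_rot: [0.999, 0.043, 0.001, 0.0]
ft_force: [0.6, -0.4, -0.7]
width: 0.0617
time: 3.07
ee_pos: [0.6906, -0.0926, 0.1175]
eef_rot: [0.999, 0.044, 0.001, 0.0]
ft_force: [1.4, -0.5, 7.0]
width: 0.0525
time: 3.48
ee_pos: [0.6906, -0.0926, 0.1175]
eef_rot: [0.999, 0.044, 0.001, 0.0]
ft_force: [0.5, 1.0, 5.5]
width: 0.0523
t 3.48 shift [-0.3065  0.2868 -0.0833] turn [ 0.0001 -0.0007 -0.0001] w 0.0523 F [0.5 1.  5.5]
```

```bash
python3 -m crank '[{"x":0,"y":0,"z":-0.008,"ax":0,"ay":0,"az":0,"claw":1},{"x":0,"y":0,"z":-0.025,"ax":0,"ay":0,"az":0,"claw":1},{"x":0,"y":0,"z":-0.05,"ax":0,"ay":0,"az":0,"claw":1},{"x":0,"y":0,"z":-0.075,"ax":0,"ay":0,"az":0,"claw":1},{"x":0,"y":0,"z":-0.085,"ax":0,"ay":0,"az":0,"claw":1}]' 30
python3 -m crank '[{"x":-0.006,"y":0.006,"z":0,"ax":0,"ay":0,"az":0,"claw":1},{"x":-0.018,"y":0.017,"z":0,"ax":0,"ay":0,"az":0,"claw":1},{"x":-0.036,"y":0.034,"z":0,"ax":0,"ay":0,"az":0,"claw":1},{"x":-0.056,"y":0.053,"z":0,"ax":0,"ay":0,"az":0,"claw":1},{"x":-0.076,"y":0.072,"z":0,"ax":0,"ay":0,"az":0,"claw":1}]' 30
python3 -m crank '[{"x":-0.022,"y":0.021,"z":0,"ax":0,"ay":0,"az":0,"claw":1},{"x":-0.044,"y":0.042,"z":0,"ax":0,"ay":0,"az":0,"claw":1},{"x":-0.066,"y":0.063,"z":0,"ax":0,"ay":0,"az":0,"claw":1},{"x":-0.088,"y":0.084,"z":0,"ax":0,"ay":0,"az":0,"claw":1},{"x":-0.11,"y":0.105,"z":0,"ax":0,"ay":0,"az":0,"claw":1}]' 30
python3 go.py .41 -.405 .219 5
```

```text
time: 3.9
ee_pos: [0.6909, -0.0929, 0.2052]
eef_rot: [0.999, 0.043, 0.002, 0.0]
ft_force: [0.4, -0.5, -0.7]
width: 0.0523
time: 4.32
ee_pos: [0.6185, -0.1717, 0.1992]
eef_rot: [0.999, 0.044, -0.002, -0.0]
ft_force: [0.1, -1.1, -2.0]
width: 0.0524
time: 4.73
ee_pos: [0.5176, -0.2859, 0.1996]
eef_rot: [0.999, 0.043, -0.001, -0.001]
ft_force: [0.2, -0.7, -1.5]
width: 0.0524
t 4.73 shift [-0.1175  0.1094 -0.0006] turn [-0.0006  0.0012 -0.0003] w 0.0524 F [ 0.2 -0.7 -1.5]
```

```bash
python3 -m crank '[{"x":-0.02,"y":0.019,"z":0,"ax":0,"ay":0,"az":0,"claw":1},{"x":-0.04,"y":0.037,"z":0,"ax":0,"ay":0,"az":0,"claw":1},{"x":-0.06,"y":0.055,"z":0,"ax":0,"ay":0,"az":0,"claw":1},{"x":-0.078,"y":0.073,"z":0,"ax":0,"ay":0,"az":0,"claw":1},{"x":-0.094,"y":0.088,"z":0,"ax":0,"ay":0,"az":0,"claw":1}]' 30
python3 -m crank '[{"x":-0.012,"y":0.011,"z":0,"ax":0,"ay":0,"az":0,"claw":1},{"x":-0.02,"y":0.019,"z":0.005,"ax":0,"ay":0,"az":0,"claw":1},{"x":-0.023,"y":0.021,"z":0.02,"ax":0,"ay":0,"az":0,"claw":1},{"x":-0.023,"y":0.021,"z":0.04,"ax":0,"ay":0,"az":0,"claw":1},{"x":-0.023,"y":0.021,"z":0.055,"ax":0,"ay":0,"az":0,"claw":1}]' 30
python3 -m crank '[{"x":0,"y":0,"z":0.01,"ax":0,"ay":0,"az":0,"claw":1},{"x":0,"y":0,"z":0.018,"ax":0,"ay":0,"az":0,"claw":1},{"x":0,"y":0,"z":0.024,"ax":0,"ay":0,"az":0,"claw":1},{"x":0,"y":0,"z":0.026,"ax":0,"ay":0,"az":0,"claw":1},{"x":0,"y":0,"z":0.026,"ax":0,"ay":0,"az":0,"claw":1}]' 30
python3 go.py .41 -.405 .1312 5
```

```text
time: 5.15
ee_pos: [0.4313, -0.3819, 0.1997]
eef_rot: [0.999, 0.043, -0.001, -0.001]
ft_force: [0.2, 0.0, -1.2]
width: 0.0522
time: 5.57
ee_pos: [0.4118, -0.4031, 0.1437]
eef_rot: [0.999, 0.043, -0.001, -0.001]
ft_force: [-0.3, -0.0, -2.5]
width: 0.0528
time: 5.98
ee_pos: [0.413, -0.4037, 0.1203]
eef_rot: [0.999, 0.044, -0.0, -0.0]
ft_force: [0.5, -0.1, -1.9]
width: 0.0523
t 5.98 shift [-0.0031  0.001   0.0078] turn [-0.0001  0.0001 -0.    ] w 0.0523 F [ 0.5 -0.1 -1.9]
```

```bash
python3 -m crank '[{"x":0,"y":0,"z":0.003,"ax":0,"ay":0,"az":0,"claw":1},{"x":0,"y":0,"z":0.005,"ax":0,"ay":0,"az":0,"claw":1},{"x":0,"y":0,"z":0.006,"ax":0,"ay":0,"az":0,"claw":1},{"x":0,"y":0,"z":0.007,"ax":0,"ay":0,"az":0,"claw":1},{"x":0,"y":0,"z":0.007,"ax":0,"ay":0,"az":0,"claw":1}]' 30
python3 -m crank '[{"x":0,"y":0,"z":0,"ax":0,"ay":0,"az":0,"claw":1},{"x":0,"y":0,"z":0,"ax":0,"ay":0,"az":0,"claw":1},{"x":0,"y":0,"z":0,"ax":0,"ay":0,"az":0,"claw":1},{"x":0,"y":0,"z":0,"ax":0,"ay":0,"az":0,"claw":1},{"x":0,"y":0,"z":0,"ax":0,"ay":0,"az":0,"claw":1}]' 30
```

```text
time: 6.4
ee_pos: [0.4131, -0.4038, 0.1135]
eef_rot: [0.999, 0.043, 0.0, -0.0]
ft_force: [-0.8, -0.0, -1.9]
width: 0.0527
time: 6.82
ee_pos: [0.4131, -0.4038, 0.1135]
eef_rot: [0.999, 0.044, 0.0, -0.0]
ft_force: [-0.1, -0.6, -2.3]
width: 0.0526
```

```bash
for i in 1 2; do python3 -m crank '[{"x":0,"y":0,"z":0.0005,"ax":0,"ay":0,"az":0,"claw":1},{"x":0,"y":0,"z":0.001,"ax":0,"ay":0,"az":0,"claw":1},{"x":0,"y":0,"z":0.001,"ax":0,"ay":0,"az":0,"claw":1},{"x":0,"y":0,"z":0.001,"ax":0,"ay":0,"az":0,"claw":1},{"x":0,"y":0,"z":0.001,"ax":0,"ay":0,"az":0,"claw":1}]' 30 | grep -E "pos|force"; done
```

```text
ee_pos: [0.413, -0.4038, 0.1125]
ft_force: [0.5, -0.8, -2.4]
ee_pos: [0.4131, -0.404, 0.1124]
ft_force: [-2.1, 1.4, 7.4]
```

```bash
for i in 1 2; do python3 -m crank '[{"x":0,"y":0,"z":0,"ax":0,"ay":0,"az":0,"claw":-1},{"x":0,"y":0,"z":0,"ax":0,"ay":0,"az":0,"claw":-1},{"x":0,"y":0,"z":0,"ax":0,"ay":0,"az":0,"claw":-1},{"x":0,"y":0,"z":0,"ax":0,"ay":0,"az":0,"claw":-1},{"x":0,"y":0,"z":0,"ax":0,"ay":0,"az":0,"claw":-1}]' 30 | grep -E "width|force";done
python3 -m crank '[{"x":0,"y":0,"z":-0.015,"ax":0,"ay":0,"az":0,"claw":-1},{"x":0,"y":0,"z":-0.04,"ax":0,"ay":0,"az":0,"claw":-1},{"x":0,"y":0,"z":-0.07,"ax":0,"ay":0,"az":0,"claw":-1},{"x":0,"y":0,"z":-0.1,"ax":0,"ay":0,"az":0,"claw":-1},{"x":0,"y":0,"z":-0.11,"ax":0,"ay":0,"az":0,"claw":-1}]' 30
python3 go.py .5995 -.023 .23 5
```

```text
ft_force: [0.5, -0.0, -0.3]
width: 0.0782
ft_force: [-1.4, 0.9, -0.1]
width: 0.0867
time: 8.9
ee_pos: [0.4139, -0.4051, 0.2258]
eef_rot: [0.999, 0.043, 0.002, 0.002]
ft_force: [0.0, -0.4, -1.1]
width: 0.0868
t 8.9 shift [ 0.2179 -0.3646  0.0143] turn [ 0.0016 -0.002  -0.0003] w 0.0868 F [ 0.  -0.4 -1.1]
```

```bash
for i in 1 2; do python3 -m crank '[{"x":0.02,"y":-0.034,"z":0,"ax":0,"ay":0,"az":0,"claw":-1},{"x":0.04,"y":-0.068,"z":0,"ax":0,"ay":0,"az":0,"claw":-1},{"x":0.06,"y":-0.1,"z":0,"ax":0,"ay":0,"az":0,"claw":-1},{"x":0.08,"y":-0.134,"z":0,"ax":0,"ay":0,"az":0,"claw":-1},{"x":0.1,"y":-0.167,"z":0,"ax":0,"ay":0,"az":0,"claw":-1}]' 30 | grep pos; done
python3 -m crank '[{"x":0.01,"y":-0.016,"z":0,"ax":0,"ay":0,"az":0,"claw":-1},{"x":0.018,"y":-0.03,"z":0,"ax":0,"ay":0,"az":0,"claw":-1},{"x":0.018,"y":-0.03,"z":0,"ax":0,"ay":0,"az":0,"claw":-1},{"x":0.018,"y":-0.03,"z":0,"ax":0,"ay":0,"az":0,"claw":-1},{"x":0.018,"y":-0.03,"z":0,"ax":0,"ay":0,"az":0,"claw":-1}]' 30
python3 go.py .5995 -.023 .099 5
```

```text
ee_pos: [0.4986, -0.2268, 0.2215]
ee_pos: [0.5837, -0.0517, 0.2213]
time: 10.15
ee_pos: [0.5981, -0.0244, 0.2216]
eef_rot: [0.999, 0.042, -0.0, 0.0]
ft_force: [0.9, 1.2, 0.1]
width: 0.0868
t 10.15 shift [ 0.0015 -0.0013  0.1413] turn [ 0.0004  0.0001 -0.0014] w 0.0868 F [0.9 1.2 0.1]
```

```bash
python3 -m crank '[{"x":0.001,"y":-0.001,"z":0.02,"ax":0,"ay":0,"az":0,"claw":-1},{"x":0.001,"y":-0.001,"z":0.05,"ax":0,"ay":0,"az":0,"claw":-1},{"x":0.001,"y":-0.001,"z":0.08,"ax":0,"ay":0,"az":0,"claw":-1},{"x":0.001,"y":-0.001,"z":0.1,"ax":0,"ay":0,"az":-0.001,"claw":-1},{"x":0.001,"y":-0.001,"z":0.115,"ax":0,"ay":0,"az":-0.001,"claw":-1}]' 30 | grep pos
python3 -m crank '[{"x":0,"y":0,"z":0.01,"ax":0,"ay":0,"az":0,"claw":-1},{"x":0,"y":0,"z":0.018,"ax":0,"ay":0,"az":0,"claw":-1},{"x":0,"y":0,"z":0.023,"ax":0,"ay":0,"az":0,"claw":-1},{"x":0,"y":0,"z":0.025,"ax":0,"ay":0,"az":0,"claw":-1},{"x":0,"y":0,"z":0.026,"ax":0,"ay":0,"az":0,"claw":-1}]' 30 | grep pos
for i in 1 2 3; do python3 -m crank '[{"x":0,"y":0,"z":0,"ax":0,"ay":0,"az":0,"claw":1},{"x":0,"y":0,"z":0,"ax":0,"ay":0,"az":0,"claw":1},{"x":0,"y":0,"z":0,"ax":0,"ay":0,"az":0,"claw":1},{"x":0,"y":0,"z":0,"ax":0,"ay":0,"az":0,"claw":1},{"x":0,"y":0,"z":0,"ax":0,"ay":0,"az":0,"claw":1}]' 30; done; python3 go.py .423 -.15 .18 5
```

```text
ee_pos: [0.598, -0.0234, 0.1046]
ee_pos: [0.5998, -0.0214, 0.081]
time: 11.4
ee_pos: [0.5996, -0.0211, 0.0808]
eef_rot: [0.999, 0.045, 0.0, -0.0]
ft_force: [0.5, -0.5, 0.1]
width: 0.0613
time: 11.82
ee_pos: [0.5994, -0.0211, 0.0805]
eef_rot: [0.999, 0.045, -0.0, -0.0]
ft_force: [-0.5, 0.6, -0.1]
width: 0.0441
time: 12.23
ee_pos: [0.5994, -0.0211, 0.0805]
eef_rot: [0.999, 0.044, -0.0, -0.0]
ft_force: [-0.0, -1.0, 0.2]
width: 0.0439
t 12.23 shift [-0.1872  0.1127 -0.0808] turn [-0.0001  0.      0.0009] w 0.0439 F [-0.  -1.   0.2]
```

```bash
python3 -m crank '[{"x":0,"y":0,"z":-0.008,"ax":0,"ay":0,"az":0,"claw":1},{"x":0,"y":0,"z":-0.025,"ax":0,"ay":0,"az":0,"claw":1},{"x":0,"y":0,"z":-0.05,"ax":0,"ay":0,"az":0,"claw":1},{"x":0,"y":0,"z":-0.075,"ax":0,"ay":0,"az":0,"claw":1},{"x":0,"y":0,"z":-0.085,"ax":0,"ay":0,"az":0,"claw":1}]' 30
python3 -m crank '[{"x":-0.005,"y":0.006,"z":0,"ax":0,"ay":0,"az":0,"claw":1},{"x":-0.015,"y":0.017,"z":0,"ax":0,"ay":0,"az":0,"claw":1},{"x":-0.03,"y":0.035,"z":0,"ax":0,"ay":0,"az":0,"claw":1},{"x":-0.045,"y":0.052,"z":0,"ax":0,"ay":0,"az":0,"claw":1},{"x":-0.06,"y":0.07,"z":0,"ax":0,"ay":0,"az":0,"claw":1}]' 30
python3 -m crank '[{"x":-0.017,"y":0.02,"z":0,"ax":0,"ay":0,"az":0,"claw":1},{"x":-0.034,"y":0.04,"z":0,"ax":0,"ay":0,"az":0,"claw":1},{"x":-0.051,"y":0.06,"z":0,"ax":0,"ay":0,"az":0,"claw":1},{"x":-0.068,"y":0.08,"z":0,"ax":0,"ay":0,"az":0,"claw":1},{"x":-0.085,"y":0.099,"z":0,"ax":0,"ay":0,"az":0,"claw":1}]' 30
python3 -m crank '[{"x":-0.017,"y":0.02,"z":0,"ax":0,"ay":0,"az":0,"claw":1},{"x":-0.034,"y":0.039,"z":0,"ax":0,"ay":0,"az":0,"claw":1},{"x":-0.048,"y":0.055,"z":0,"ax":0,"ay":0,"az":0,"claw":1},{"x":-0.056,"y":0.065,"z":0,"ax":0,"ay":0,"az":0,"claw":1},{"x":-0.059,"y":0.068,"z":0,"ax":0,"ay":0,"az":0,"claw":1}]' 30
python3 go.py .417 -.275 .0942 5
```

```text
time: 12.65
ee_pos: [0.6008, -0.0214, 0.1691]
eef_rot: [0.999, 0.044, 0.002, -0.0]
ft_force: [1.3, 0.1, -2.5]
width: 0.044
time: 13.07
ee_pos: [0.5431, -0.0979, 0.1633]
eef_rot: [0.999, 0.044, -0.002, 0.0]
ft_force: [-0.1, -0.5, -2.6]
width: 0.0437
time: 13.48
ee_pos: [0.4668, -0.2041, 0.1635]
eef_rot: [0.999, 0.044, -0.002, -0.0]
ft_force: [0.8, -1.0, -3.5]
width: 0.0439
time: 13.9
ee_pos: [0.4136, -0.2776, 0.1638]
eef_rot: [0.999, 0.042, -0.001, -0.0]
ft_force: [-0.6, 0.1, -3.5]
width: 0.0438
t 13.9 shift [ 0.0038 -0.0022  0.0883] turn [-0.0005  0.0014 -0.0014] w 0.0438 F [-0.6  0.1 -3.5]
```

Lower 0.087 with a slow end, then 1 mm down to touch.

```bash
python3 -m crank '[{"x":0,"y":0,"z":0.01,"ax":0,"ay":0,"az":0,"claw":1},{"x":0,"y":0,"z":0.025,"ax":0,"ay":0,"az":0,"claw":1},{"x":0,"y":0,"z":0.042,"ax":0,"ay":0,"az":0,"claw":1},{"x":0,"y":0,"z":0.057,"ax":0,"ay":0,"az":0,"claw":1},{"x":0,"y":0,"z":0.068,"ax":0,"ay":0,"az":0,"claw":1}]' 30 | grep pos
python3 -m crank '[{"x":0,"y":0,"z":0.007,"ax":0,"ay":0,"az":0,"claw":1},{"x":0,"y":0,"z":0.012,"ax":0,"ay":0,"az":0,"claw":1},{"x":0,"y":0,"z":0.015,"ax":0,"ay":0,"az":0,"claw":1},{"x":0,"y":0,"z":0.017,"ax":0,"ay":0,"az":0,"claw":1},{"x":0,"y":0,"z":0.018,"ax":0,"ay":0,"az":0,"claw":1}]' 30
python3 -m crank '[{"x":0,"y":0,"z":0.0005,"ax":0,"ay":0,"az":0,"claw":1},{"x":0,"y":0,"z":0.001,"ax":0,"ay":0,"az":0,"claw":1},{"x":0,"y":0,"z":0.001,"ax":0,"ay":0,"az":0,"claw":1},{"x":0,"y":0,"z":0.001,"ax":0,"ay":0,"az":0,"claw":1},{"x":0,"y":0,"z":0.001,"ax":0,"ay":0,"az":0,"claw":1}]' 30
```

```text
ee_pos: [0.4165, -0.2737, 0.0947]
time: 14.73
ee_pos: [0.4176, -0.2754, 0.0796]
eef_rot: [0.999, 0.045, 0.0, 0.0]
ft_force: [0.5, 0.3, -2.4]
width: 0.0441
time: 15.15
ee_pos: [0.4175, -0.2753, 0.0787]
eef_rot: [0.999, 0.045, 0.0, 0.0]
ft_force: [0.7, 0.7, -3.2]
width: 0.0441
```

```bash
python3 -m crank '[{"x":0,"y":0,"z":0.001,"ax":0,"ay":0,"az":0,"claw":1},{"x":0,"y":0,"z":0.002,"ax":0,"ay":0,"az":0,"claw":1},{"x":0,"y":0,"z":0.003,"ax":0,"ay":0,"az":0,"claw":1},{"x":0,"y":0,"z":0.003,"ax":0,"ay":0,"az":0,"claw":1},{"x":0,"y":0,"z":0.003,"ax":0,"ay":0,"az":0,"claw":1}]' 30 | grep -E "pos|force"
python3 -m crank '[{"x":0,"y":0,"z":0.0005,"ax":0,"ay":0,"az":0,"claw":1},{"x":0,"y":0,"z":0.001,"ax":0,"ay":0,"az":0,"claw":1},{"x":0,"y":0,"z":0.001,"ax":0,"ay":0,"az":0,"claw":1},{"x":0,"y":0,"z":0.001,"ax":0,"ay":0,"az":0,"claw":1},{"x":0,"y":0,"z":0.001,"ax":0,"ay":0,"az":0,"claw":1}]' 30| grep -E "pos|force"
```

```text
ee_pos: [0.4173, -0.2753, 0.0755]
ft_force: [0.0, 0.4, -3.2]
ee_pos: [0.4174, -0.2754, 0.0754]
ft_force: [-4.9, 2.8, 10.5]
```

```bash
for i in 1 2; do python3 -m crank '[{"x":0,"y":0,"z":0,"ax":0,"ay":0,"az":0,"claw":-1},{"x":0,"y":0,"z":0,"ax":0,"ay":0,"az":0,"claw":-1},{"x":0,"y":0,"z":0,"ax":0,"ay":0,"az":0,"claw":-1},{"x":0,"y":0,"z":0,"ax":0,"ay":0,"az":0,"claw":-1},{"x":0,"y":0,"z":0,"ax":0,"ay":0,"az":0,"claw":-1}]' 30 | grep -E "width|force";done
python3 -m crank '[{"x":0,"y":0,"z":-0.02,"ax":0,"ay":0,"az":0,"claw":-1},{"x":0,"y":0,"z":-0.05,"ax":0,"ay":0,"az":0,"claw":-1},{"x":0,"y":0,"z":-0.085,"ax":0,"ay":0,"az":0,"claw":-1},{"x":0,"y":0,"z":-0.12,"ax":0,"ay":0,"az":0,"claw":-1},{"x":0,"y":0,"z":-0.14,"ax":0,"ay":0,"az":0,"claw":-1}]' 30
python3 go.py .672 .060 .23 5
```

```text
ft_force: [0.1, -0.2, -1.0]
width: 0.0695
ft_force: [-0.7, -0.2, 0.6]
width: 0.087
time: 17.23
ee_pos: [0.418, -0.276, 0.2182]
eef_rot: [0.999, 0.044, 0.002, 0.001]
ft_force: [0.5, -0.1, 0.1]
width: 0.0868
t 17.23 shift [ 0.2826 -0.3123  0.0074] turn [ 0.0007 -0.0017  0.0006] w 0.0868 F [ 0.5 -0.1  0.1]
```

```bash
for i in 1 2; do python3 -m crank '[{"x":0.025,"y":-0.028,"z":0,"ax":0,"ay":0,"az":0,"claw":-1},{"x":0.05,"y":-0.056,"z":0,"ax":0,"ay":0,"az":0,"claw":-1},{"x":0.075,"y":-0.083,"z":0,"ax":0,"ay":0,"az":0,"claw":-1},{"x":0.1,"y":-0.11,"z":0,"ax":0,"ay":0,"az":0,"claw":-1},{"x":0.12,"y":-0.133,"z":0,"ax":0,"ay":0,"az":0,"claw":-1}]' 30 | grep pos; done
python3 -m crank '[{"x":0.02,"y":-0.022,"z":0,"ax":0,"ay":0,"az":0,"claw":-1},{"x":0.035,"y":-0.038,"z":0,"ax":0,"ay":0,"az":0,"claw":-1},{"x":0.042,"y":-0.046,"z":0,"ax":0,"ay":0,"az":0,"claw":-1},{"x":0.042,"y":-0.046,"z":0,"ax":0,"ay":0,"az":0,"claw":-1},{"x":0.042,"y":-0.046,"z":0,"ax":0,"ay":0,"az":0,"claw":-1}]' 30
python3 go.py .672 .060 .099 5
```

```text
ee_pos: [0.5264, -0.1295, 0.2145]
ee_pos: [0.6339, 0.0137, 0.2141]
time: 18.48
ee_pos: [0.6702, 0.0595, 0.2142]
eef_rot: [0.999, 0.044, -0.0, 0.0]
ft_force: [-0.7, -0.9, 0.7]
width: 0.0869
t 18.48 shift [ 0.002  -0.0005  0.1339] turn [0.0004 0.0004 0.0007] w 0.0869 F [-0.7 -0.9  0.7]
```

```bash
python3 -m crank '[{"x":0.002,"y":0,"z":0.02,"ax":0,"ay":0,"az":0,"claw":-1},{"x":0.002,"y":0,"z":0.05,"ax":0,"ay":0,"az":0,"claw":-1},{"x":0.002,"y":0,"z":0.075,"ax":0,"ay":0,"az":0,"claw":-1},{"x":0.002,"y":0,"z":0.095,"ax":0,"ay":0,"az":0,"claw":-1},{"x":0.002,"y":0,"z":0.11,"ax":0,"ay":0,"az":0,"claw":-1}]' 30 | grep pos
python3 -m crank '[{"x":0,"y":0,"z":0.01,"ax":0,"ay":0,"az":0,"claw":-1},{"x":0,"y":0,"z":0.018,"ax":0,"ay":0,"az":0,"claw":-1},{"x":0,"y":0,"z":0.022,"ax":0,"ay":0,"az":0,"claw":-1},{"x":0,"y":0,"z":0.024,"ax":0,"ay":0,"az":0,"claw":-1},{"x":0,"y":0,"z":0.024,"ax":0,"ay":0,"az":0,"claw":-1}]' 30 | grep pos
for i in 1 2 3; do python3 -m crank '[{"x":0,"y":0,"z":0,"ax":0,"ay":0,"az":0,"claw":1},{"x":0,"y":0,"z":0,"ax":0,"ay":0,"az":0,"claw":1},{"x":0,"y":0,"z":0,"ax":0,"ay":0,"az":0,"claw":1},{"x":0,"y":0,"z":0,"ax":0,"ay":0,"az":0,"claw":1},{"x":0,"y":0,"z":0,"ax":0,"ay":0,"az":0,"claw":1}]' 30 | grep -vE "rot|time"; done; python3 go.py .423 -.15 .184 5
```

```text
ee_pos: [0.671, 0.058, 0.103]
ee_pos: [0.6727, 0.0604, 0.081]
ee_pos: [0.6726, 0.0607, 0.0808]
ft_force: [0.9, -0.3, 0.5]
width: 0.0615
ee_pos: [0.6727, 0.0607, 0.0807]
ft_force: [1.1, 1.0, 1.8]
width: 0.0589
ee_pos: [0.6727, 0.0607, 0.0808]
ft_force: [1.2, 0.3, 3.3]
width: 0.0597
t 20.57 shift [-0.2674  0.1877 -0.0847] turn [-0.0001 -0.0003  0.0009] w 0.0597 F [1.2 0.3 3.3]
```

```bash
python3 -m crank '[{"x":0,"y":0,"z":-0.008,"ax":0,"ay":0,"az":0,"claw":1},{"x":0,"y":0,"z":-0.025,"ax":0,"ay":0,"az":0,"claw":1},{"x":0,"y":0,"z":-0.05,"ax":0,"ay":0,"az":0,"claw":1},{"x":0,"y":0,"z":-0.075,"ax":0,"ay":0,"az":0,"claw":1},{"x":0,"y":0,"z":-0.09,"ax":0,"ay":0,"az":0,"claw":1}]' 30|grep -vE "rot|time"
python3 -m crank '[{"x":-0.006,"y":0.004,"z":0,"ax":0,"ay":0,"az":0,"claw":1},{"x":-0.018,"y":0.013,"z":0,"ax":0,"ay":0,"az":0,"claw":1},{"x":-0.035,"y":0.025,"z":0,"ax":0,"ay":0,"az":0,"claw":1},{"x":-0.054,"y":0.038,"z":0,"ax":0,"ay":0,"az":0,"claw":1},{"x":-0.075,"y":0.053,"z":0,"ax":0,"ay":0,"az":0,"claw":1}]' 30|grep -vE "rot|time"
python3 -m crank '[{"x":-0.022,"y":0.015,"z":0,"ax":0,"ay":0,"az":0,"claw":1},{"x":-0.044,"y":0.03,"z":0,"ax":0,"ay":0,"az":0,"claw":1},{"x":-0.066,"y":0.046,"z":0,"ax":0,"ay":0,"az":0,"claw":1},{"x":-0.088,"y":0.062,"z":0,"ax":0,"ay":0,"az":0,"claw":1},{"x":-0.11,"y":0.077,"z":0,"ax":0,"ay":0,"az":0,"claw":1}]' 30|grep -vE "rot|time"
python3 -m crank '[{"x":-0.021,"y":0.015,"z":0,"ax":0,"ay":0,"az":0,"claw":1},{"x":-0.042,"y":0.029,"z":0,"ax":0,"ay":0,"az":0,"claw":1},{"x":-0.06,"y":0.042,"z":0,"ax":0,"ay":0,"az":0,"claw":1},{"x":-0.075,"y":0.053,"z":0,"ax":0,"ay":0,"az":0,"claw":1},{"x":-0.082,"y":0.058,"z":0,"ax":0,"ay":0,"az":0,"claw":1}]' 30|grep -vE "rot|time"
python3 -m crank '[{"x":0,"y":0,"z":0.01,"ax":0,"ay":0,"az":0,"claw":1},{"x":0,"y":0,"z":0.025,"ax":0,"ay":0,"az":0,"claw":1},{"x":0,"y":0,"z":0.042,"ax":0,"ay":0,"az":0,"claw":1},{"x":0,"y":0,"z":0.057,"ax":0,"ay":0,"az":0,"claw":1},{"x":0,"y":0,"z":0.068,"ax":0,"ay":0,"az":0,"claw":1}]' 30 |grep -vE "rot|time"
python3 -m crank '[{"x":0,"y":0,"z":0.007,"ax":0,"ay":0,"az":0,"claw":1},{"x":0,"y":0,"z":0.012,"ax":0,"ay":0,"az":0,"claw":1},{"x":0,"y":0,"z":0.016,"ax":0,"ay":0,"az":0,"claw":1},{"x":0,"y":0,"z":0.018,"ax":0,"ay":0,"az":0,"claw":1},{"x":0,"y":0,"z":0.018,"ax":0,"ay":0,"az":0,"claw":1}]' 30|grep -vE "rot|time"
python3 go.py .423 -.15 .0945 5
```

```text
ee_pos: [0.6726, 0.0605, 0.173]
ft_force: [0.4, -0.7, -1.8]
width: 0.0594
ee_pos: [0.6004, 0.0008, 0.1685]
ft_force: [-0.5, -0.6, -3.0]
width: 0.0596
ee_pos: [0.4971, -0.0863, 0.1689]
ft_force: [-0.1, -0.6, -2.9]
width: 0.0595
ee_pos: [0.4201, -0.1518, 0.1691]
ft_force: [0.3, -0.3, -2.8]
width: 0.0593
ee_pos: [0.4228, -0.149, 0.0999]
ft_force: [0.8, -0.3, -3.0]
width: 0.0594
ee_pos: [0.4234, -0.1502, 0.0843]
ft_force: [-0.7, -0.1, -3.1]
width: 0.0595
t 23.07 shift [-0.0004 -0.0002  0.0085] turn [-0.      0.0001  0.001 ] w 0.0595 F [-0.7 -0.1 -3.1]
```

```bash
python3 -m crank '[{"x":0,"y":0,"z":0.003,"ax":0,"ay":0,"az":0,"claw":1},{"x":0,"y":0,"z":0.005,"ax":0,"ay":0,"az":0,"claw":1},{"x":0,"y":0,"z":0.007,"ax":0,"ay":0,"az":0,"claw":1},{"x":0,"y":0,"z":0.0085,"ax":0,"ay":0,"az":0,"claw":1},{"x":0,"y":0,"z":0.0085,"ax":0,"ay":0,"az":0,"claw":1}]' 30|grep -vE "rot|time"
python3 -m crank '[{"x":0,"y":0,"z":0.0005,"ax":0,"ay":0,"az":0,"claw":1},{"x":0,"y":0,"z":0.001,"ax":0,"ay":0,"az":0,"claw":1},{"x":0,"y":0,"z":0.001,"ax":0,"ay":0,"az":0,"claw":1},{"x":0,"y":0,"z":0.001,"ax":0,"ay":0,"az":0,"claw":1},{"x":0,"y":0,"z":0.001,"ax":0,"ay":0,"az":0,"claw":1}]' 30|grep -vE "rot|time"
```

```text
ee_pos: [0.4231, -0.1503, 0.0758]
ft_force: [0.6, 0.2, -2.2]
width: 0.0596
ee_pos: [0.4234, -0.1504, 0.0756]
ft_force: [-2.4, 0.6, 4.4]
width: 0.0594
```

```bash
for i in 1 2; do python3 -m crank '[{"x":0,"y":0,"z":0,"ax":0,"ay":0,"az":0,"claw":-1},{"x":0,"y":0,"z":0,"ax":0,"ay":0,"az":0,"claw":-1},{"x":0,"y":0,"z":0,"ax":0,"ay":0,"az":0,"claw":-1},{"x":0,"y":0,"z":0,"ax":0,"ay":0,"az":0,"claw":-1},{"x":0,"y":0,"z":0,"ax":0,"ay":0,"az":0,"claw":-1}]' 30 | grep -E "width|force";done
python3 -m crank '[{"x":0,"y":0,"z":-0.02,"ax":0,"ay":0,"az":0,"claw":-1},{"x":0,"y":0,"z":-0.05,"ax":0,"ay":0,"az":0,"claw":-1},{"x":0,"y":0,"z":-0.085,"ax":0,"ay":0,"az":0,"claw":-1},{"x":0,"y":0,"z":-0.12,"ax":0,"ay":0,"az":0,"claw":-1},{"x":0,"y":0,"z":-0.14,"ax":0,"ay":0,"az":0,"claw":-1}]' 30
python3 go.py .6805 -.0125 .16 96.5; python3 go.py .6805 -.0125 .16 -83.5; python3 - <<'E'
from h import *
import pickle
print(r.read_state()["joint_positions"].round(2)); c=save("top","pics/top1.png"); pickle.dump(c,open("top1.pkl","wb"))
E
```

```text
ft_force: [-0.6, -0.2, 0.3]
width: 0.0832
ft_force: [-1.0, -0.5, 0.8]
width: 0.0871
time: 25.15
ee_pos: [0.4241, -0.1507, 0.2187]
eef_rot: [0.999, 0.044, 0.002, 0.0]
ft_force: [1.1, -0.1, -1.1]
width: 0.087
t 25.15 shift [ 0.2673 -0.115   0.0783] turn [ 0.0017 -0.0013 -0.7978] w 0.087 F [ 1.1 -0.1 -1.1]
t 25.15 shift [ 0.2673 -0.115   0.0783] turn [-0.0013 -0.0017  0.773 ] w 0.087 F [ 1.1 -0.1 -1.1]
[-0.25 -0.09  0.47  1.93  0.04  1.29  0.29]
```

View pics/top1.png

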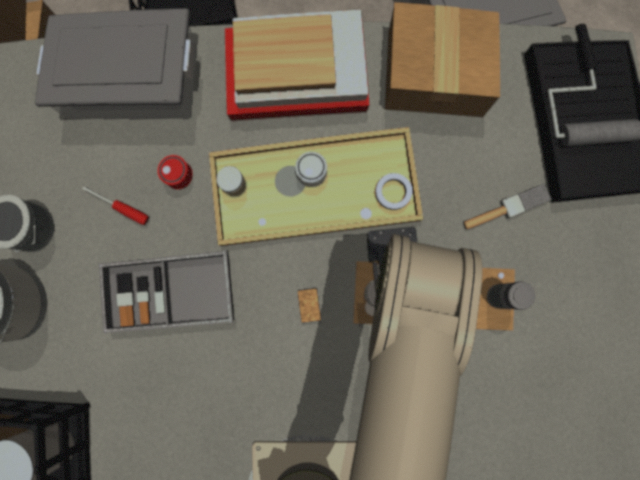

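```bash
python3 -m crank '[{"x":0.025,"y":-0.01,"z":0,"ax":0,"ay":0,"az":-0.06,"claw":-1},{"x":0.05,"y":-0.02,"z":0,"ax":0,"ay":0,"az":-0.12,"claw":-1},{"x":0.075,"y":-0.03,"z":0,"ax":0,"ay":0,"az":-0.18,"claw":-1},{"x":0.1,"y":-0.04,"z":0,"ax":0,"ay":0,"az":-0.24,"claw":-1},{"x":0.125,"y":-0.05,"z":0,"ax":0,"ay":0,"az":-0.3,"claw":-1}]' 30|grep -E "pos|rot"; python3 go.py .6805 -.0125 .16 96.5
```

```text
ee_pos: [0.5444, -0.0885, 0.2145]
eef_rot: [0.94, 0.341, -0.0, -0.0]
t 25.62 shift [0.1533 0.0288 0.0732] turn [-2.000e-04 -1.000e-04 -4.945e-01] w 0.0871 F [-0.4 -0.3  0.1]
```

```bash
python3 -m crank '[{"x":0.03,"y":0.006,"z":0,"ax":0,"ay":0,"az":-0.06,"claw":-1},{"x":0.06,"y":0.012,"z":0,"ax":0,"ay":0,"az":-0.12,"claw":-1},{"x":0.09,"y":0.018,"z":0,"ax":0,"ay":0,"az":-0.18,"claw":-1},{"x":0.12,"y":0.024,"z":0,"ax":0,"ay":0,"az":-0.24,"claw":-1},{"x":0.145,"y":0.028,"z":0,"ax":0,"ay":0,"az":-0.3,"claw":-1}]' 30|grep -E "pos|rot"; 
python3 -m crank '[{"x":0,"y":0,"z":0,"ax":0,"ay":0,"az":-0.06,"claw":-1},{"x":0,"y":0,"z":0,"ax":0,"ay":0,"az":-0.12,"claw":-1},{"x":0,"y":0,"z":0,"ax":0,"ay":0,"az":-0.18,"claw":-1},{"x":0,"y":0,"z":0,"ax":0,"ay":0,"az":-0.194,"claw":-1},{"x":0,"y":0,"z":0,"ax":0,"ay":0,"az":-0.194,"claw":-1}]' 30|grep -E "pos|rot"; python3 go.py .6805 -.0125 .04 96.5
```

```text
ee_pos: [0.6745, -0.0173, 0.2139]
eef_rot: [0.797, 0.604, -0.0, -0.0]
ee_pos: [0.673, -0.0189, 0.2143]
eef_rot: [0.668, 0.744, -0.0, -0.0]
t 26.45 shift [0.0055 0.0083 0.193 ] turn [-0.0004 -0.0001 -0.0029] w 0.0872 F [ 0.3 -0.9  0.9]
```

```bash
python3 -m crank '[{"x":0.005,"y":0.008,"z":0.01,"ax":0,"ay":0,"az":-0.003,"claw":-1},{"x":0.005,"y":0.008,"z":0.035,"ax":0,"ay":0,"az":-0.003,"claw":-1},{"x":0.005,"y":0.008,"z":0.065,"ax":0,"ay":0,"az":-0.003,"claw":-1},{"x":0.005,"y":0.008,"z":0.09,"ax":0,"ay":0,"az":-0.003,"claw":-1},{"x":0.005,"y":0.008,"z":0.11,"ax":0,"ay":0,"az":-0.003,"claw":-1}]' 30|grep -E "pos|rot"; python3 go.py .6805 -.0125 .04 96.5
```

```text
ee_pos: [0.6797, -0.0122, 0.1015]
eef_rot: [0.667, 0.745, -0.001, -0.001]
t 26.87 shift [-0.0004  0.001   0.0802] turn [-0.0013 -0.0002 -0.0011] w 0.087 F [ 0.5 -0.7  0.3]
```

```bash
python3 -m crank '[{"x":0,"y":0,"z":0.02,"ax":0,"ay":0,"az":0,"claw":-1},{"x":0,"y":0,"z":0.04,"ax":0,"ay":0,"az":0,"claw":-1},{"x":0,"y":0,"z":0.06,"ax":0,"ay":0,"az":0,"claw":-1},{"x":0,"y":0,"z":0.075,"ax":0,"ay":0,"az":0,"claw":-1},{"x":0,"y":0,"z":0.082,"ax":0,"ay":0,"az":0,"claw":-1}]' 30|grep -E "pos|rot"
for i in 1 2 3; do python3 -m crank '[{"x":0,"y":0,"z":0,"ax":0,"ay":0,"az":0,"claw":1},{"x":0,"y":0,"z":0,"ax":0,"ay":0,"az":0,"claw":1},{"x":0,"y":0,"z":0,"ax":0,"ay":0,"az":0,"claw":1},{"x":0,"y":0,"z":0,"ax":0,"ay":0,"az":0,"claw":1},{"x":0,"y":0,"z":0,"ax":0,"ay":0,"az":0,"claw":1}]' 30 | grep -vE "rot|time"; done; python3 go.py .433 .217 .13 96.5
```

```text
ee_pos: [0.679, -0.0123, 0.0194]
eef_rot: [0.667, 0.745, -0.001, -0.001]
ee_pos: [0.6812, -0.0129, 0.0242]
ft_force: [-0.6, 0.8, 1.8]
width: 0.0634
ee_pos: [0.6812, -0.013, 0.0242]
ft_force: [-1.7, 0.5, 6.4]
width: 0.0635
ee_pos: [0.6812, -0.0129, 0.0242]
ft_force: [-0.5, 0.2, 7.1]
width: 0.0635
t 28.53 shift [ 0.2562 -0.2208 -0.0875] turn [ 0.0009 -0.0001 -0.0007] w 0.0635 F [-0.5  0.2  7.1]
```

```bash
python3 -m crank '[{"x":0,"y":0,"z":-0.008,"ax":0,"ay":0,"az":0,"claw":1},{"x":0,"y":0,"z":-0.025,"ax":0,"ay":0,"az":0,"claw":1},{"x":0,"y":0,"z":-0.05,"ax":0,"ay":0,"az":0,"claw":1},{"x":0,"y":0,"z":-0.075,"ax":0,"ay":0,"az":0,"claw":1},{"x":0,"y":0,"z":-0.09,"ax":0,"ay":0,"az":0,"claw":1}]' 30|grep -vE "rot|time"
python3 -m crank '[{"x":0.006,"y":-0.005,"z":0,"ax":0,"ay":0,"az":0,"claw":1},{"x":0.018,"y":-0.015,"z":0,"ax":0,"ay":0,"az":0,"claw":1},{"x":0.035,"y":-0.03,"z":0,"ax":0,"ay":0,"az":0,"claw":1},{"x":0.053,"y":-0.045,"z":0,"ax":0,"ay":0,"az":0,"claw":1},{"x":0.073,"y":-0.062,"z":0,"ax":0,"ay":0,"az":0,"claw":1}]' 30|grep -vE "rot|time"
python3 -m crank '[{"x":0.021,"y":-0.018,"z":0,"ax":0,"ay":0,"az":0,"claw":1},{"x":0.042,"y":-0.036,"z":0,"ax":0,"ay":0,"az":0,"claw":1},{"x":0.063,"y":-0.054,"z":0,"ax":0,"ay":0,"az":0,"claw":1},{"x":0.084,"y":-0.073,"z":0,"ax":0,"ay":0,"az":0,"claw":1},{"x":0.105,"y":-0.091,"z":0,"ax":0,"ay":0,"az":0,"claw":1}]' 30|grep -vE "rot|time"
python3 -m crank '[{"x":0.02,"y":-0.017,"z":0,"ax":0,"ay":0,"az":0,"claw":1},{"x":0.04,"y":-0.034,"z":0,"ax":0,"ay":0,"az":0,"claw":1},{"x":0.058,"y":-0.05,"z":0,"ax":0,"ay":0,"az":0,"claw":1},{"x":0.071,"y":-0.061,"z":0,"ax":0,"ay":0,"az":0,"claw":1},{"x":0.078,"y":-0.067,"z":0,"ax":0,"ay":0,"az":0,"claw":1}]' 30|grep -vE "rot|time"
python3 go.py .433 .217 .0385 96.5
```

```text
ee_pos: [0.681, -0.0132, 0.116]
ft_force: [0.9, 0.1, -2.1]
width: 0.0635
ee_pos: [0.6088, 0.053, 0.1114]
ft_force: [0.1, 0.4, -2.0]
width: 0.0634
ee_pos: [0.5059, 0.1475, 0.1117]
ft_force: [0.5, 0.5, -2.1]
width: 0.0633
ee_pos: [0.4303, 0.2182, 0.112]
ft_force: [-0.4, -0.2, -1.7]
width: 0.0635
t 30.2 shift [-0.0015  0.0027  0.0922] turn [-0.001   0.0001  0.0009] w 0.0635 F [-0.4 -0.2 -1.7]
```

```bash
python3 -m crank '[{"x":0,"y":0,"z":0.01,"ax":0,"ay":0,"az":0,"claw":1},{"x":0,"y":0,"z":0.025,"ax":0,"ay":0,"az":0,"claw":1},{"x":0,"y":0,"z":0.042,"ax":0,"ay":0,"az":0,"claw":1},{"x":0,"y":0,"z":0.057,"ax":0,"ay":0,"az":0,"claw":1},{"x":0,"y":0,"z":0.07,"ax":0,"ay":0,"az":0,"claw":1}]' 30 |grep -vE "rot|time"
python3 -m crank '[{"x":0,"y":0,"z":0.006,"ax":0,"ay":0,"az":0,"claw":1},{"x":0,"y":0,"z":0.01,"ax":0,"ay":0,"az":0,"claw":1},{"x":0,"y":0,"z":0.014,"ax":0,"ay":0,"az":0,"claw":1},{"x":0,"y":0,"z":0.016,"ax":0,"ay":0,"az":0,"claw":1},{"x":0,"y":0,"z":0.016,"ax":0,"ay":0,"az":0,"claw":1}]' 30|grep -vE "rot|time"
python3 go.py .433 .217 .0379 96.5
```

```text
ee_pos: [0.4332, 0.215, 0.0408]
ft_force: [-0.9, -0.2, -1.7]
width: 0.0633
ee_pos: [0.4334, 0.2166, 0.027]
ft_force: [-0.7, 0.2, -2.8]
width: 0.0632
t 31.03 shift [ 0.0004 -0.0003  0.0078] turn [ 0.0001 -0.     -0.0007] w 0.0632 F [-0.7  0.2 -2.8]
```

```bash
python3 -m crank '[{"x":0,"y":0,"z":0.003,"ax":0,"ay":0,"az":0,"claw":1},{"x":0,"y":0,"z":0.005,"ax":0,"ay":0,"az":0,"claw":1},{"x":0,"y":0,"z":0.007,"ax":0,"ay":0,"az":0,"claw":1},{"x":0,"y":0,"z":0.0075,"ax":0,"ay":0,"az":0,"claw":1},{"x":0,"y":0,"z":0.0075,"ax":0,"ay":0,"az":0,"claw":1}]' 30|grep -vE "rot|time"
python3 -m crank '[{"x":0,"y":0,"z":0.0005,"ax":0,"ay":0,"az":0,"claw":1},{"x":0,"y":0,"z":0.001,"ax":0,"ay":0,"az":0,"claw":1},{"x":0,"y":0,"z":0.001,"ax":0,"ay":0,"az":0,"claw":1},{"x":0,"y":0,"z":0.001,"ax":0,"ay":0,"az":0,"claw":1},{"x":0,"y":0,"z":0.001,"ax":0,"ay":0,"az":0,"claw":1}]' 30|grep -vE "rot|time"
```

```text
ee_pos: [0.4331, 0.2168, 0.0194]
ft_force: [-0.3, 0.9, -2.4]
width: 0.0633
ee_pos: [0.4333, 0.2168, 0.0191]
ft_force: [-2.5, -2.1, 5.7]
width: 0.0636
```

Contact. Next I open partway and go up, then head for the glue (sheet position .4234,-.1504, TCP .0756).

```bash
for i in 1 2; do python3 -m crank '[{"x":0,"y":0,"z":0,"ax":0,"ay":0,"az":0,"claw":-0.75},{"x":0,"y":0,"z":0,"ax":0,"ay":0,"az":0,"claw":-0.75},{"x":0,"y":0,"z":0,"ax":0,"ay":0,"az":0,"claw":-0.75},{"x":0,"y":0,"z":0,"ax":0,"ay":0,"az":0,"claw":-0.75},{"x":0,"y":0,"z":0,"ax":0,"ay":0,"az":0,"claw":-0.75}]' 30 | grep -E "width|force";done
for i in 1 2; do python3 -m crank '[{"x":0,"y":0,"z":-0.01,"ax":0,"ay":0,"az":0,"claw":-0.75},{"x":0,"y":0,"z":-0.03,"ax":0,"ay":0,"az":0,"claw":-0.75},{"x":0,"y":0,"z":-0.055,"ax":0,"ay":0,"az":0,"claw":-0.75},{"x":0,"y":0,"z":-0.08,"ax":0,"ay":0,"az":0,"claw":-0.75},{"x":0,"y":0,"z":-0.1,"ax":0,"ay":0,"az":0,"claw":-0.75}]' 30|grep pos; done
python3 go.py .4234 -.1504 .23 5
```

```text
ft_force: [0.6, -0.5, -0.2]
width: 0.0759
ft_force: [0.5, -0.2, 0.3]
width: 0.0759
ee_pos: [0.4336, 0.2169, 0.1212]
ee_pos: [0.4332, 0.2167, 0.2203]
t 33.53 shift [-0.3637 -0.0508  0.0089] turn [ 1.000e-04 -4.000e-04  7.978e-01] w 0.0759 F [ 0.5 -0.5 -0. ]
```

```bash
python3 -m crank '[{"x":-0.026,"y":-0.004,"z":0,"ax":0,"ay":0,"az":0.06,"claw":-1},{"x":-0.052,"y":-0.008,"z":0,"ax":0,"ay":0,"az":0.12,"claw":-1},{"x":-0.078,"y":-0.011,"z":0,"ax":0,"ay":0,"az":0.18,"claw":-1},{"x":-0.104,"y":-0.014,"z":0,"ax":0,"ay":0,"az":0.24,"claw":-1},{"x":-0.13,"y":-0.018,"z":0,"ax":0,"ay":0,"az":0.3,"claw":-1}]' 30|grep -E "pos|rot"; python3 go.py .4234 -.1504 .23 5
```

```text
ee_pos: [0.4295, 0.0843, 0.2185]
eef_rot: [0.858, 0.513, -0.0, -0.0]
t 33.95 shift [-0.2096  0.1058  0.0071] turn [-1.00e-04  1.00e-04  4.95e-01] w 0.0869 F [ 0.5 -0.1  0.1]
```

```bash
python3 -m crank '[{"x":-0.025,"y":0.013,"z":0,"ax":0,"ay":0,"az":0.06,"claw":-1},{"x":-0.05,"y":0.026,"z":0,"ax":0,"ay":0,"az":0.12,"claw":-1},{"x":-0.075,"y":0.039,"z":0,"ax":0,"ay":0,"az":0.18,"claw":-1},{"x":-0.1,"y":0.052,"z":0,"ax":0,"ay":0,"az":0.24,"claw":-1},{"x":-0.125,"y":0.063,"z":0,"ax":0,"ay":0,"az":0.3,"claw":-1}]' 30|grep -E "pos|rot"; python3 go.py .4234 -.1504 .23 5
```

```text
ee_pos: [0.4266, -0.0559, 0.2185]
eef_rot: [0.972, 0.236, -0.0, -0.0]
t 34.37 shift [-0.0462  0.0825  0.0072] turn [-1.000e-04  0.000e+00  1.948e-01] w 0.087 F [0.7 0.2 0.3]
```

```bash
python3 -m crank '[{"x":-0.012,"y":0.021,"z":0,"ax":0,"ay":0,"az":0.06,"claw":-1},{"x":-0.024,"y":0.042,"z":0,"ax":0,"ay":0,"az":0.12,"claw":-1},{"x":-0.036,"y":0.063,"z":0,"ax":0,"ay":0,"az":0.18,"claw":-1},{"x":-0.046,"y":0.0825,"z":0,"ax":0,"ay":0,"az":0.195,"claw":-1},{"x":-0.046,"y":0.0825,"z":0,"ax":0,"ay":0,"az":0.195,"claw":-1}]' 30|grep -E "pos|rot"; python3 go.py .4234 -.1504 .0943 5
```

```text
ee_pos: [0.4237, -0.153, 0.2186]
eef_rot: [0.999, 0.043, -0.0, 0.0]
t 34.78 shift [-0.     -0.0027  0.143 ] turn [ 0.0004  0.     -0.0009] w 0.087 F [-0.4  0.  -0.4]
```

```bash
python3 -m crank '[{"x":0,"y":-0.001,"z":0.02,"ax":0,"ay":0,"az":0,"claw":-1},{"x":0,"y":-0.001,"z":0.05,"ax":0,"ay":0,"az":0,"claw":-1},{"x":0,"y":-0.001,"z":0.08,"ax":0,"ay":0,"az":0,"claw":-1},{"x":0,"y":-0.001,"z":0.1,"ax":0,"ay":0,"az":0,"claw":-1},{"x":0,"y":-0.001,"z":0.112,"ax":0,"ay":0,"az":0,"claw":-1}]' 30 | grep pos;  python3 go.py .4234 -.1504 .0943 5
```

```text
ee_pos: [0.4229, -0.147, 0.104]
t 35.2 shift [0.0003 0.0034 0.0284] turn [-0.0004  0.0016  0.0034] w 0.0869 F [0.2 0.5 0. ]
```

```bash
python3 -m crank '[{"x":0,"y":0,"z":0.01,"ax":0,"ay":0,"az":0,"claw":-1},{"x":0,"y":0,"z":0.018,"ax":0,"ay":0,"az":0,"claw":-1},{"x":0,"y":0,"z":0.025,"ax":0,"ay":0,"az":0,"claw":-1},{"x":0,"y":0,"z":0.03,"ax":0,"ay":0,"az":0,"claw":-1},{"x":0,"y":0,"z":0.03,"ax":0,"ay":0,"az":0,"claw":-1}]' 30 | grep pos;  python3 go.py .4234 -.1504 .0943 5
```

```text
ee_pos: [0.4242, -0.1477, 0.076]
t 35.62 shift [-0.001   0.0026  0.0004] turn [-0.0001  0.0004  0.003 ] w 0.0871 F [-0.1  0.2 -0. ]
```

```bash
python3 -m crank '[{"x":-0.001,"y":0.0025,"z":0,"ax":0,"ay":0,"az":0.003,"claw":-1},{"x":-0.001,"y":0.0025,"z":0,"ax":0,"ay":0,"az":0.003,"claw":-1},{"x":-0.001,"y":0.0025,"z":0,"ax":0,"ay":0,"az":0.003,"claw":1},{"x":-0.001,"y":0.0025,"z":0,"ax":0,"ay":0,"az":0.003,"claw":1},{"x":-0.001,"y":0.0025,"z":0,"ax":0,"ay":0,"az":0.003,"claw":1}]' 30 | grep pos
for i in 1 2; do python3 -m crank '[{"x":0,"y":0,"z":0,"ax":0,"ay":0,"az":0,"claw":1},{"x":0,"y":0,"z":0,"ax":0,"ay":0,"az":0,"claw":1},{"x":0,"y":0,"z":0,"ax":0,"ay":0,"az":0,"claw":1},{"x":0,"y":0,"z":0,"ax":0,"ay":0,"az":0,"claw":1},{"x":0,"y":0,"z":0,"ax":0,"ay":0,"az":0,"claw":1}]' 30 | grep -vE "rot|time"; done
python3 -m crank '[{"x":0,"y":0,"z":-0.008,"ax":0,"ay":0,"az":0,"claw":1},{"x":0,"y":0,"z":-0.025,"ax":0,"ay":0,"az":0,"claw":1},{"x":0,"y":0,"z":-0.05,"ax":0,"ay":0,"az":0,"claw":1},{"x":0,"y":0,"z":-0.075,"ax":0,"ay":0,"az":0,"claw":1},{"x":0,"y":0,"z":-0.09,"ax":0,"ay":0,"az":0,"claw":1}]' 30|grep -vE "rot|time"
python3 go.py .6727 .0607 .0995 5
```

```text
ee_pos: [0.4239, -0.1504, 0.0768]
ee_pos: [0.4237, -0.1504, 0.0766]
ft_force: [-1.0, 0.3, 2.0]
width: 0.0594
ee_pos: [0.4237, -0.1504, 0.0765]
ft_force: [-1.0, 0.3, 4.3]
width: 0.0593
ee_pos: [0.4241, -0.1507, 0.169]
ft_force: [0.1, -0.2, -1.9]
width: 0.0597
t 37.28 shift [ 0.2658 -0.1891  0.0886] turn [ 0.0002 -0.0009 -0.0003] w 0.0597 F [ 0.1 -0.2 -1.9]
```

```bash
python3 -m crank '[{"x":0.006,"y":-0.004,"z":0,"ax":0,"ay":0,"az":0,"claw":1},{"x":0.018,"y":-0.013,"z":0,"ax":0,"ay":0,"az":0,"claw":1},{"x":0.035,"y":-0.025,"z":0,"ax":0,"ay":0,"az":0,"claw":1},{"x":0.054,"y":-0.038,"z":0,"ax":0,"ay":0,"az":0,"claw":1},{"x":0.075,"y":-0.053,"z":0,"ax":0,"ay":0,"az":0,"claw":1}]' 30|grep -vE "rot|time"
python3 -m crank '[{"x":0.022,"y":-0.015,"z":0,"ax":0,"ay":0,"az":0,"claw":1},{"x":0.044,"y":-0.03,"z":0,"ax":0,"ay":0,"az":0,"claw":1},{"x":0.066,"y":-0.046,"z":0,"ax":0,"ay":0,"az":0,"claw":1},{"x":0.088,"y":-0.062,"z":0,"ax":0,"ay":0,"az":0,"claw":1},{"x":0.11,"y":-0.078,"z":0,"ax":0,"ay":0,"az":0,"claw":1}]' 30|grep -vE "rot|time"
python3 -m crank '[{"x":0.021,"y":-0.015,"z":0,"ax":0,"ay":0,"az":0,"claw":1},{"x":0.042,"y":-0.03,"z":0,"ax":0,"ay":0,"az":0,"claw":1},{"x":0.06,"y":-0.043,"z":0,"ax":0,"ay":0,"az":0,"claw":1},{"x":0.075,"y":-0.053,"z":0,"ax":0,"ay":0,"az":0,"claw":1},{"x":0.081,"y":-0.058,"z":0,"ax":0,"ay":0,"az":0,"claw":1}]' 30|grep -vE "rot|time"
python3 -m crank '[{"x":0,"y":0,"z":0.01,"ax":0,"ay":0,"az":0,"claw":1},{"x":0,"y":0,"z":0.025,"ax":0,"ay":0,"az":0,"claw":1},{"x":0,"y":0,"z":0.04,"ax":0,"ay":0,"az":0,"claw":1},{"x":0,"y":0,"z":0.053,"ax":0,"ay":0,"az":0,"claw":1},{"x":0,"y":0,"z":0.06,"ax":0,"ay":0,"az":0,"claw":1}]' 30 |grep -vE "rot|time"
python3 go.py .6727 .0607 .1002 5
```

```text
ee_pos: [0.4941, -0.0895, 0.1647]
ft_force: [0.2, -1.4, -3.4]
width: 0.0592
ee_pos: [0.5971, -0.0012, 0.1639]
ft_force: [0.0, -1.0, -2.6]
width: 0.0593
ee_pos: [0.6728, 0.0651, 0.1631]
ft_force: [-0.1, 1.0, -3.8]
width: 0.0596
ee_pos: [0.6704, 0.0604, 0.1033]
ft_force: [0.4, 0.3, -3.1]
width: 0.0597
t 38.95 shift [ 0.0024 -0.0001  0.0218] turn [ 0.0002  0.002  -0.0005] w 0.0597 F [ 0.4  0.3 -3.1]
```

```bash
python3 -m crank '[{"x":0,"y":0,"z":0.006,"ax":0,"ay":0,"az":0,"claw":1},{"x":0,"y":0,"z":0.012,"ax":0,"ay":0,"az":0,"claw":1},{"x":0,"y":0,"z":0.016,"ax":0,"ay":0,"az":0,"claw":1},{"x":0,"y":0,"z":0.019,"ax":0,"ay":0,"az":0,"claw":1},{"x":0,"y":0,"z":0.019,"ax":0,"ay":0,"az":0,"claw":1}]' 30 |grep -vE "rot|time"
python3 go.py .6727 .0607 .1002 5
```

```text
ee_pos: [0.6721, 0.061, 0.0872]
ft_force: [-0.1, -0.3, -3.4]
width: 0.0594
t 39.37 shift [0.0006 0.0003 0.0057] turn [-0.      0.0002 -0.0001] w 0.0594 F [-0.1 -0.3 -3.4]
```

```bash
python3 -m crank '[{"x":0.0005,"y":0,"z":0.002,"ax":0,"ay":0,"az":0,"claw":1},{"x":0.0005,"y":0,"z":0.004,"ax":0,"ay":0,"az":0,"claw":1},{"x":0.0005,"y":0,"z":0.005,"ax":0,"ay":0,"az":0,"claw":1},{"x":0.0005,"y":0,"z":0.005,"ax":0,"ay":0,"az":0,"claw":1},{"x":0.0005,"y":0,"z":0.005,"ax":0,"ay":0,"az":0,"claw":1}]' 30 |grep -vE "rot|time"
python3 -m crank '[{"x":0,"y":0,"z":0.0005,"ax":0,"ay":0,"az":0,"claw":1},{"x":0,"y":0,"z":0.001,"ax":0,"ay":0,"az":0,"claw":1},{"x":0,"y":0,"z":0.001,"ax":0,"ay":0,"az":0,"claw":1},{"x":0,"y":0,"z":0.001,"ax":0,"ay":0,"az":0,"claw":1},{"x":0,"y":0,"z":0.001,"ax":0,"ay":0,"az":0,"claw":1}]' 30|grep -vE "rot|time"
```

```text
ee_pos: [0.6727, 0.0611, 0.0826]
ft_force: [0.5, 0.7, -3.0]
width: 0.0592
ee_pos: [0.6729, 0.0611, 0.0818]
ft_force: [-0.0, 0.3, -1.8]
width: 0.0597
```

```bash
python3 -m crank '[{"x":0,"y":0,"z":0.0003,"ax":0,"ay":0,"az":0,"claw":1},{"x":0,"y":0,"z":0.0006,"ax":0,"ay":0,"az":0,"claw":1},{"x":0,"y":0,"z":0.0006,"ax":0,"ay":0,"az":0,"claw":1},{"x":0,"y":0,"z":0.0006,"ax":0,"ay":0,"az":0,"claw":1},{"x":0,"y":0,"z":0.0006,"ax":0,"ay":0,"az":0,"claw":1}]' 30|grep -vE "rot|time"
for i in 1 2; do python3 -m crank '[{"x":0,"y":0,"z":0,"ax":0,"ay":0,"az":0,"claw":-1},{"x":0,"y":0,"z":0,"ax":0,"ay":0,"az":0,"claw":-1},{"x":0,"y":0,"z":0,"ax":0,"ay":0,"az":0,"claw":-1},{"x":0,"y":0,"z":0,"ax":0,"ay":0,"az":0,"claw":-1},{"x":0,"y":0,"z":0,"ax":0,"ay":0,"az":0,"claw":-1}]' 30 | grep -E "width|force";done
python3 -m crank '[{"x":0,"y":0,"z":-0.02,"ax":0,"ay":0,"az":0,"claw":-1},{"x":0,"y":0,"z":-0.05,"ax":0,"ay":0,"az":0,"claw":-1},{"x":0,"y":0,"z":-0.085,"ax":0,"ay":0,"az":0,"claw":-1},{"x":0,"y":0,"z":-0.12,"ax":0,"ay":0,"az":0,"claw":-1},{"x":0,"y":0,"z":-0.135,"ax":0,"ay":0,"az":0,"claw":-1}]' 30|grep -E "pos"
python3 go.py .4174 -.2754 .0942 5
```

```text
ee_pos: [0.6729, 0.0611, 0.0817]
ft_force: [-4.7, 0.0, 5.5]
width: 0.0594
ft_force: [-0.1, 0.4, -0.4]
width: 0.0832
ft_force: [0.2, -0.0, -0.9]
width: 0.0868
ee_pos: [0.6742, 0.061, 0.2215]
t 41.87 shift [-0.2859  0.3129  0.144 ] turn [-0.0003 -0.0031 -0.0002] w 0.0871 F [ 0.6 -0.2  1. ]
```

```bash
for i in 1 2; do python3 -m crank '[{"x":-0.025,"y":0.028,"z":0,"ax":0,"ay":0,"az":0,"claw":-1},{"x":-0.05,"y":0.056,"z":0,"ax":0,"ay":0,"az":0,"claw":-1},{"x":-0.075,"y":0.083,"z":0,"ax":0,"ay":0,"az":0,"claw":-1},{"x":-0.1,"y":0.11,"z":0,"ax":0,"ay":0,"az":0,"claw":-1},{"x":-0.12,"y":0.133,"z":0,"ax":0,"ay":0,"az":0,"claw":-1}]' 30 | grep pos; done
python3 -m crank '[{"x":-0.02,"y":0.022,"z":0,"ax":0,"ay":0,"az":0,"claw":-1},{"x":-0.035,"y":0.038,"z":0,"ax":0,"ay":0,"az":0,"claw":-1},{"x":-0.044,"y":0.046,"z":0,"ax":0,"ay":0,"az":0,"claw":-1},{"x":-0.044,"y":0.046,"z":0,"ax":0,"ay":0,"az":0,"claw":-1},{"x":-0.044,"y":0.046,"z":0,"ax":0,"ay":0,"az":0,"claw":-1}]' 30|grep pos
python3 go.py .4174 -.2754 .0942 5
```

```text
ee_pos: [0.563, -0.0842, 0.2162]
ee_pos: [0.4548, -0.2269, 0.2162]
ee_pos: [0.4174, -0.2739, 0.216]
t 43.12 shift [-0.0002  0.0016  0.1405] turn [-0.0002 -0.0003 -0.0002] w 0.0872 F [0.3 0.4 1.3]
```

```bash
python3 -m crank '[{"x":0,"y":0.0015,"z":0.02,"ax":0,"ay":0,"az":0,"claw":-1},{"x":0,"y":0.0015,"z":0.05,"ax":0,"ay":0,"az":0,"claw":-1},{"x":0,"y":0.0015,"z":0.08,"ax":0,"ay":0,"az":0,"claw":-1},{"x":0,"y":0.0015,"z":0.1,"ax":0,"ay":0,"az":0,"claw":-1},{"x":0,"y":0.0015,"z":0.114,"ax":0,"ay":0,"az":0,"claw":-1}]' 30 | grep pos
python3 -m crank '[{"x":0,"y":0,"z":0.01,"ax":0,"ay":0,"az":0,"claw":-1},{"x":0,"y":0,"z":0.018,"ax":0,"ay":0,"az":0,"claw":-1},{"x":0,"y":0,"z":0.023,"ax":0,"ay":0,"az":0,"claw":-1},{"x":0,"y":0,"z":0.0265,"ax":0,"ay":0,"az":0,"claw":-1},{"x":0,"y":0,"z":0.0265,"ax":0,"ay":0,"az":0,"claw":-1}]' 30 | grep pos;  python3 go.py .4174 -.2754 .0942 5
```

```text
ee_pos: [0.4174, -0.2735, 0.0994]
ee_pos: [0.4173, -0.2757, 0.0753]
t 43.95 shift [ 0.0001 -0.0003 -0.0002] turn [-0.0001 -0.      0.    ] w 0.0869 F [ 0.1  0.2 -0.2]
```

```bash
for i in 1 2 3; do python3 -m crank '[{"x":0,"y":0,"z":0,"ax":0,"ay":0,"az":0,"claw":1},{"x":0,"y":0,"z":0,"ax":0,"ay":0,"az":0,"claw":1},{"x":0,"y":0,"z":0,"ax":0,"ay":0,"az":0,"claw":1},{"x":0,"y":0,"z":0,"ax":0,"ay":0,"az":0,"claw":1},{"x":0,"y":0,"z":0,"ax":0,"ay":0,"az":0,"claw":1}]' 30 | grep -vE "rot|time"; done
python3 -m crank '[{"x":0,"y":0,"z":-0.008,"ax":0,"ay":0,"az":0,"claw":1},{"x":0,"y":0,"z":-0.025,"ax":0,"ay":0,"az":0,"claw":1},{"x":0,"y":0,"z":-0.05,"ax":0,"ay":0,"az":0,"claw":1},{"x":0,"y":0,"z":-0.075,"ax":0,"ay":0,"az":0,"claw":1},{"x":0,"y":0,"z":-0.09,"ax":0,"ay":0,"az":0,"claw":1}]' 30|grep -vE "time"
python3 -m crank '[{"x":0.005,"y":-0.006,"z":0,"ax":0,"ay":0,"az":0,"claw":1},{"x":0.015,"y":-0.017,"z":0,"ax":0,"ay":0,"az":0,"claw":1},{"x":0.03,"y":-0.035,"z":0,"ax":0,"ay":0,"az":0,"claw":1},{"x":0.045,"y":-0.052,"z":0,"ax":0,"ay":0,"az":0,"claw":1},{"x":0.06,"y":-0.07,"z":0,"ax":0,"ay":0,"az":0,"claw":1}]' 30|grep pos
python3 -m crank '[{"x":0.017,"y":-0.02,"z":0,"ax":0,"ay":0,"az":0,"claw":1},{"x":0.034,"y":-0.04,"z":0,"ax":0,"ay":0,"az":0,"claw":1},{"x":0.051,"y":-0.06,"z":0,"ax":0,"ay":0,"az":0,"claw":1},{"x":0.068,"y":-0.08,"z":0,"ax":0,"ay":0,"az":0,"claw":1},{"x":0.085,"y":-0.099,"z":0,"ax":0,"ay":0,"az":0,"claw":1}]' 30|grep pos
python3 -m crank '[{"x":0.017,"y":-0.02,"z":0,"ax":0,"ay":0,"az":0,"claw":1},{"x":0.034,"y":-0.039,"z":0,"ax":0,"ay":0,"az":0,"claw":1},{"x":0.048,"y":-0.055,"z":0,"ax":0,"ay":0,"az":0,"claw":1},{"x":0.056,"y":-0.065,"z":0,"ax":0,"ay":0,"az":0,"claw":1},{"x":0.059,"y":-0.068,"z":0,"ax":0,"ay":0,"az":0,"claw":1}]' 30|grep pos
python3 -m crank '[{"x":0,"y":0,"z":0.01,"ax":0,"ay":0,"az":0,"claw":1},{"x":0,"y":0,"z":0.025,"ax":0,"ay":0,"az":0,"claw":1},{"x":0,"y":0,"z":0.04,"ax":0,"ay":0,"az":0,"claw":1},{"x":0,"y":0,"z":0.053,"ax":0,"ay":0,"az":0,"claw":1},{"x":0,"y":0,"z":0.06,"ax":0,"ay":0,"az":0,"claw":1}]' 30 |grep -vE "time"
python3 go.py .5994 -.0211 .0992 5
```

```text
ee_pos: [0.4172, -0.276, 0.0757]
ft_force: [0.1, 0.4, 0.6]
width: 0.0616
ee_pos: [0.4171, -0.2759, 0.0754]
ft_force: [-0.7, -0.1, 0.9]
width: 0.0437
ee_pos: [0.4171, -0.2759, 0.0754]
ft_force: [-0.0, -0.5, 2.2]
width: 0.0437
ee_pos: [0.4172, -0.2764, 0.1679]
eef_rot: [0.999, 0.043, 0.001, 0.0]
ft_force: [1.1, -1.1, -3.4]
width: 0.0439
ee_pos: [0.4707, -0.1994, 0.1642]
ee_pos: [0.5467, -0.0928, 0.1639]
ee_pos: [0.5998, -0.0191, 0.1639]
ee_pos: [0.598, -0.0235, 0.103]
eef_rot: [0.999, 0.043, -0.001, 0.0]
ft_force: [-0.3, 0.1, -2.9]
width: 0.0436
t 47.28 shift [ 0.0017 -0.0023  0.0225] turn [ 0.0002  0.0015 -0.001 ] w 0.0436 F [-0.3  0.1 -2.9]
```

```bash
python3 -m crank '[{"x":0,"y":0,"z":0.006,"ax":0,"ay":0,"az":0,"claw":1},{"x":0,"y":0,"z":0.012,"ax":0,"ay":0,"az":0,"claw":1},{"x":0,"y":0,"z":0.016,"ax":0,"ay":0,"az":0,"claw":1},{"x":0,"y":0,"z":0.019,"ax":0,"ay":0,"az":0,"claw":1},{"x":0,"y":0,"z":0.019,"ax":0,"ay":0,"az":0,"claw":1}]' 30 |grep -vE "rot|time"
python3 go.py .5994 -.0216 .0992 5
```

```text
ee_pos: [0.5996, -0.0221, 0.0861]
ft_force: [-0.3, 0.8, -3.3]
width: 0.044
t 47.7 shift [-0.0001 -0.0005  0.0056] turn [-0.      0.0001 -0.0001] w 0.044 F [-0.3  0.8 -3.3]
```

```bash
python3 -m crank '[{"x":0,"y":-0.0005,"z":0.002,"ax":0,"ay":0,"az":0,"claw":1},{"x":0,"y":-0.0005,"z":0.004,"ax":0,"ay":0,"az":0,"claw":1},{"x":0,"y":-0.0005,"z":0.0053,"ax":0,"ay":0,"az":0,"claw":1},{"x":0,"y":-0.0005,"z":0.0053,"ax":0,"ay":0,"az":0,"claw":1},{"x":0,"y":-0.0005,"z":0.0053,"ax":0,"ay":0,"az":0,"claw":1}]' 30 |grep -vE "rot|time"
python3 -m crank '[{"x":0,"y":0,"z":0.0005,"ax":0,"ay":0,"az":0,"claw":1},{"x":0,"y":0,"z":0.0008,"ax":0,"ay":0,"az":0,"claw":1},{"x":0,"y":0,"z":0.0008,"ax":0,"ay":0,"az":0,"claw":1},{"x":0,"y":0,"z":0.0008,"ax":0,"ay":0,"az":0,"claw":1},{"x":0,"y":0,"z":0.0008,"ax":0,"ay":0,"az":0,"claw":1}]' 30|grep -vE "rot|time"
```

```text
ee_pos: [0.5997, -0.0216, 0.0812]
ft_force: [-0.7, -0.4, -3.0]
width: 0.0438
ee_pos: [0.5997, -0.0217, 0.0805]
ft_force: [-1.2, -0.0, -1.4]
width: 0.044
```

Now open, rise, and go to the spray (sheet TCP .4131,-.404,.1124), staying high. The spray top on the sheet is at .154.

```bash
python3 -m crank '[{"x":0,"y":0,"z":0.0003,"ax":0,"ay":0,"az":0,"claw":1},{"x":0,"y":0,"z":0.0004,"ax":0,"ay":0,"az":0,"claw":1},{"x":0,"y":0,"z":0.0004,"ax":0,"ay":0,"az":0,"claw":1},{"x":0,"y":0,"z":0.0004,"ax":0,"ay":0,"az":0,"claw":1},{"x":0,"y":0,"z":0.0004,"ax":0,"ay":0,"az":0,"claw":1}]' 30|grep -vE "rot|time"
for i in 1 2; do python3 -m crank '[{"x":0,"y":0,"z":0,"ax":0,"ay":0,"az":0,"claw":-1},{"x":0,"y":0,"z":0,"ax":0,"ay":0,"az":0,"claw":-1},{"x":0,"y":0,"z":0,"ax":0,"ay":0,"az":0,"claw":-1},{"x":0,"y":0,"z":0,"ax":0,"ay":0,"az":0,"claw":-1},{"x":0,"y":0,"z":0,"ax":0,"ay":0,"az":0,"claw":-1}]' 30 | grep -E "width|force";done
python3 -m crank '[{"x":0,"y":0,"z":-0.02,"ax":0,"ay":0,"az":0,"claw":-1},{"x":0,"y":0,"z":-0.05,"ax":0,"ay":0,"az":0,"claw":-1},{"x":0,"y":0,"z":-0.085,"ax":0,"ay":0,"az":0,"claw":-1},{"x":0,"y":0,"z":-0.12,"ax":0,"ay":0,"az":0,"claw":-1},{"x":0,"y":0,"z":-0.14,"ax":0,"ay":0,"az":0,"claw":-1}]' 30|grep -E "pos"
for i in 1 2; do python3 -m crank '[{"x":-0.02,"y":0.034,"z":0,"ax":0,"ay":0,"az":0,"claw":-1},{"x":-0.04,"y":0.068,"z":0,"ax":0,"ay":0,"az":0,"claw":-1},{"x":-0.06,"y":0.1,"z":0,"ax":0,"ay":0,"az":0,"claw":-1},{"x":-0.08,"y":0.134,"z":0,"ax":0,"ay":0,"az":0,"claw":-1},{"x":-0.1,"y":0.167,"z":0,"ax":0,"ay":0,"az":0,"claw":-1}]' 30 | grep pos; done
python3 go.py .4131 -.404 .1312 5
```

```text
ee_pos: [0.5998, -0.0216, 0.0805]
ft_force: [-2.8, 0.6, 5.2]
width: 0.0438
ft_force: [-0.2, 0.1, -0.4]
width: 0.0693
ft_force: [0.0, 0.3, 0.3]
width: 0.0865
ee_pos: [0.6006, -0.0219, 0.2241]
ee_pos: [0.5134, -0.1983, 0.2201]
ee_pos: [0.4283, -0.3733, 0.2202]
t 51.03 shift [-0.0179  0.0293  0.1077] turn [ 0.     -0.0004 -0.0001] w 0.0868 F [1.3 0.  0.1]
```

```bash
python3 -m crank '[{"x":-0.01,"y":0.014,"z":0,"ax":0,"ay":0,"az":0,"claw":-1},{"x":-0.016,"y":0.022,"z":0,"ax":0,"ay":0,"az":0,"claw":-1},{"x":-0.017,"y":0.025,"z":0,"ax":0,"ay":0,"az":0,"claw":-1},{"x":-0.017,"y":0.025,"z":0,"ax":0,"ay":0,"az":0,"claw":-1},{"x":-0.017,"y":0.025,"z":0,"ax":0,"ay":0,"az":0,"claw":-1}]' 30|grep pos
python3 go.py .4131 -.404 .1312 5
```

```text
ee_pos: [0.416, -0.3966, 0.2197]
t 51.45 shift [-0.0035  0.0072  0.1072] turn [-0.0004 -0.0001  0.001 ] w 0.0869 F [-0.5  1.1 -0.1]
```

```bash
python3 -m crank '[{"x":-0.003,"y":0.006,"z":0.01,"ax":0,"ay":0,"az":0,"claw":-1},{"x":-0.003,"y":0.006,"z":0.03,"ax":0,"ay":0,"az":0,"claw":-1},{"x":-0.003,"y":0.006,"z":0.05,"ax":0,"ay":0,"az":0,"claw":-1},{"x":-0.003,"y":0.006,"z":0.07,"ax":0,"ay":0,"az":0,"claw":-1},{"x":-0.003,"y":0.006,"z":0.085,"ax":0,"ay":0,"az":0,"claw":-1}]' 30 | grep pos
python3 -m crank '[{"x":0,"y":0,"z":0.01,"ax":0,"ay":0,"az":0,"claw":-1},{"x":0,"y":0,"z":0.018,"ax":0,"ay":0,"az":0,"claw":-1},{"x":0,"y":0,"z":0.022,"ax":0,"ay":0,"az":0,"claw":-1},{"x":0,"y":0,"z":0.022,"ax":0,"ay":0,"az":0,"claw":-1},{"x":0,"y":0,"z":0.022,"ax":0,"ay":0,"az":0,"claw":-1}]' 30 | grep pos;  python3 go.py .4131 -.404 .1312 5
```

```text
ee_pos: [0.4123, -0.403, 0.1325]
ee_pos: [0.4125, -0.4045, 0.1134]
t 52.28 shift [ 0.0007 -0.0005  0.0009] turn [ 0.0002 -0.0003 -0.    ] w 0.087 F [-0.7 -0.6  0.8]
```

```bash
for i in 1 2 3; do python3 -m crank '[{"x":0,"y":0,"z":0,"ax":0,"ay":0,"az":0,"claw":1},{"x":0,"y":0,"z":0,"ax":0,"ay":0,"az":0,"claw":1},{"x":0,"y":0,"z":0,"ax":0,"ay":0,"az":0,"claw":1},{"x":0,"y":0,"z":0,"ax":0,"ay":0,"az":0,"claw":1},{"x":0,"y":0,"z":0,"ax":0,"ay":0,"az":0,"claw":1}]' 30 | grep -vE "rot|time"; done
python3 -m crank '[{"x":0,"y":0,"z":-0.008,"ax":0,"ay":0,"az":0,"claw":1},{"x":0,"y":0,"z":-0.025,"ax":0,"ay":0,"az":0,"claw":1},{"x":0,"y":0,"z":-0.05,"ax":0,"ay":0,"az":0,"claw":1},{"x":0,"y":0,"z":-0.075,"ax":0,"ay":0,"az":0,"claw":1},{"x":0,"y":0,"z":-0.09,"ax":0,"ay":0,"az":0,"claw":1}]' 30|grep -vE "time"
python3 go.py .6906 -.0926 .22 5
```

```text
ee_pos: [0.4123, -0.4044, 0.1131]
ft_force: [-0.8, 0.3, -0.1]
width: 0.0617
ee_pos: [0.4123, -0.4044, 0.113]
ft_force: [0.7, 0.1, 0.4]
width: 0.0524
ee_pos: [0.4122, -0.4044, 0.1129]
ft_force: [0.0, 0.4, 0.1]
width: 0.0526
ee_pos: [0.4122, -0.4049, 0.2057]
eef_rot: [0.999, 0.043, 0.001, 0.001]
ft_force: [1.1, -0.2, -2.2]
width: 0.0522
t 53.95 shift [ 0.3043 -0.2871  0.0044] turn [ 0.0006 -0.0007 -0.0004] w 0.0522 F [ 1.1 -0.2 -2.2]
```

```bash
python3 -m crank '[{"x":0.006,"y":-0.006,"z":0,"ax":0,"ay":0,"az":0,"claw":1},{"x":0.018,"y":-0.017,"z":0,"ax":0,"ay":0,"az":0,"claw":1},{"x":0.036,"y":-0.034,"z":0,"ax":0,"ay":0,"az":0,"claw":1},{"x":0.056,"y":-0.053,"z":0,"ax":0,"ay":0,"az":0,"claw":1},{"x":0.076,"y":-0.072,"z":0,"ax":0,"ay":0,"az":0,"claw":1}]' 30|grep pos
python3 -m crank '[{"x":0.022,"y":-0.021,"z":0,"ax":0,"ay":0,"az":0,"claw":1},{"x":0.045,"y":-0.042,"z":0,"ax":0,"ay":0,"az":0,"claw":1},{"x":0.068,"y":-0.064,"z":0,"ax":0,"ay":0,"az":0,"claw":1},{"x":0.091,"y":-0.086,"z":0,"ax":0,"ay":0,"az":0,"claw":1},{"x":0.114,"y":-0.108,"z":0,"ax":0,"ay":0,"az":0,"claw":1}]' 30|grep pos
python3 -m crank '[{"x":0.022,"y":-0.021,"z":0,"ax":0,"ay":0,"az":0,"claw":1},{"x":0.044,"y":-0.042,"z":0,"ax":0,"ay":0,"az":0,"claw":1},{"x":0.065,"y":-0.061,"z":0,"ax":0,"ay":0,"az":0,"claw":1},{"x":0.083,"y":-0.078,"z":0,"ax":0,"ay":0,"az":0,"claw":1},{"x":0.098,"y":-0.091,"z":0,"ax":0,"ay":0,"az":0,"claw":1}]' 30|grep pos
python3 -m crank '[{"x":0.01,"y":-0.009,"z":0,"ax":0,"ay":0,"az":0,"claw":1},{"x":0.016,"y":-0.015,"z":0,"ax":0,"ay":0,"az":0,"claw":1},{"x":0.016,"y":-0.015,"z":0,"ax":0,"ay":0,"az":0,"claw":1},{"x":0.016,"y":-0.015,"z":0,"ax":0,"ay":0,"az":0,"claw":1},{"x":0.016,"y":-0.015,"z":0,"ax":0,"ay":0,"az":0,"claw":1}]' 30|grep pos
python3 go.py .6906 -.093 .1367 5
```

```text
ee_pos: [0.482, -0.3244, 0.2019]
ee_pos: [0.5863, -0.2063, 0.2017]
ee_pos: [0.6763, -0.1058, 0.2012]
ee_pos: [0.6894, -0.0948, 0.203]
t 55.62 shift [ 0.0014 -0.0017  0.085 ] turn [ 0.0003  0.0002 -0.0011] w 0.0527 F [ 0.3 -0.4 -1.9]
```

```bash
python3 -m crank '[{"x":0.001,"y":-0.002,"z":0.01,"ax":0,"ay":0,"az":0,"claw":1},{"x":0.001,"y":-0.002,"z":0.025,"ax":0,"ay":0,"az":0,"claw":1},{"x":0.001,"y":-0.002,"z":0.042,"ax":0,"ay":0,"az":0,"claw":1},{"x":0.001,"y":-0.002,"z":0.055,"ax":0,"ay":0,"az":0,"claw":1},{"x":0.001,"y":-0.002,"z":0.065,"ax":0,"ay":0,"az":0,"claw":1}]' 30 |grep pos
python3 -m crank '[{"x":0,"y":0,"z":0.006,"ax":0,"ay":0,"az":0,"claw":1},{"x":0,"y":0,"z":0.011,"ax":0,"ay":0,"az":0,"claw":1},{"x":0,"y":0,"z":0.014,"ax":0,"ay":0,"az":0,"claw":1},{"x":0,"y":0,"z":0.015,"ax":0,"ay":0,"az":0,"claw":1},{"x":0,"y":0,"z":0.015,"ax":0,"ay":0,"az":0,"claw":1}]' 30 |grep -vE "rot|time"
python3 go.py .6906 -.093 .1367 5
```

```text
ee_pos: [0.6901, -0.0914, 0.136]
ee_pos: [0.6912, -0.091, 0.1232]
ft_force: [-0.2, -0.3, -1.5]
width: 0.0523
t 56.45 shift [-0.0008  0.0019  0.0052] turn [ 0.     -0.0003 -0.0002] w 0.0523 F [-0.2 -0.3 -1.5]
```

```bash
python3 -m crank '[{"x":-0.0008,"y":0.002,"z":0.001,"ax":0,"ay":0,"az":0,"claw":1},{"x":-0.0008,"y":0.002,"z":0.003,"ax":0,"ay":0,"az":0,"claw":1},{"x":-0.0008,"y":0.002,"z":0.0045,"ax":0,"ay":0,"az":0,"claw":1},{"x":-0.0008,"y":0.002,"z":0.0045,"ax":0,"ay":0,"az":0,"claw":1},{"x":-0.0008,"y":0.002,"z":0.0045,"ax":0,"ay":0,"az":0,"claw":1}]' 30 |grep -vE "rot|time"
python3 -m crank '[{"x":0,"y":0,"z":0.0005,"ax":0,"ay":0,"az":0,"claw":1},{"x":0,"y":0,"z":0.0008,"ax":0,"ay":0,"az":0,"claw":1},{"x":0,"y":0,"z":0.0008,"ax":0,"ay":0,"az":0,"claw":1},{"x":0,"y":0,"z":0.0008,"ax":0,"ay":0,"az":0,"claw":1},{"x":0,"y":0,"z":0.0008,"ax":0,"ay":0,"az":0,"claw":1}]' 30|grep -vE "rot|time"
```

```text
ee_pos: [0.6903, -0.0929, 0.1183]
ft_force: [-0.2, 0.2, -1.9]
width: 0.0524
ee_pos: [0.6905, -0.093, 0.118]
ft_force: [-1.3, -0.3, 2.0]
width: 0.0525
```

```bash
for i in 1 2; do python3 -m crank '[{"x":0,"y":0,"z":0,"ax":0,"ay":0,"az":0,"claw":-1},{"x":0,"y":0,"z":0,"ax":0,"ay":0,"az":0,"claw":-1},{"x":0,"y":0,"z":0,"ax":0,"ay":0,"az":0,"claw":-1},{"x":0,"y":0,"z":0,"ax":0,"ay":0,"az":0,"claw":-1},{"x":0,"y":0,"z":0,"ax":0,"ay":0,"az":0,"claw":-1}]' 30 | grep -E "width|force";done
python3 -m crank '[{"x":0,"y":0,"z":-0.02,"ax":0,"ay":0,"az":0,"claw":-1},{"x":0,"y":0,"z":-0.05,"ax":0,"ay":0,"az":0,"claw":-1},{"x":0,"y":0,"z":-0.085,"ax":0,"ay":0,"az":0,"claw":-1},{"x":0,"y":0,"z":-0.12,"ax":0,"ay":0,"az":0,"claw":-1},{"x":0,"y":0,"z":-0.14,"ax":0,"ay":0,"az":0,"claw":-1}]' 30|grep -E "pos"
for i in 1 2; do python3 -m crank '[{"x":-0.025,"y":0.025,"z":0,"ax":0,"ay":0,"az":0,"claw":-1},{"x":-0.05,"y":0.05,"z":0,"ax":0,"ay":0,"az":0,"claw":-1},{"x":-0.075,"y":0.075,"z":0,"ax":0,"ay":0,"az":0,"claw":-1},{"x":-0.1,"y":0.1,"z":0,"ax":0,"ay":0,"az":0,"claw":-1},{"x":-0.12,"y":0.12,"z":0,"ax":0,"ay":0,"az":0,"claw":-1}]' 30 | grep pos; done
python3 - <<'E'
from h import *
import pickle
for n in("top","side"):
    c=save(n,f"pics/{n}2.png"); pickle.dump(c,open(f"{n}2.pkl","wb"))
t=cv2.imread("pics/top2.png"); s=cv2.imread("pics/side2.png")
cv2.imwrite("pics/top2c.png",cv2.resize(t[125:245,205:425],None,fx=3.6,fy=3.6,interpolation=cv2.INTER_CUBIC))
a=cv2.imread("pics/top0.png")[125:245,205:425]; d=cv2.absdiff(a,t[125:245,205:425]).max(2); print((d>40).sum(), d.mean())
E
```

```text
ft_force: [0.3, -0.3, -0.8]
width: 0.0778
ft_force: [-1.0, 0.5, 0.2]
width: 0.0869
ee_pos: [0.6912, -0.0933, 0.2622]
ee_pos: [0.5792, -0.2255, 0.258]
ee_pos: [0.4698, -0.3553, 0.258]
685 11.896704545454545
```

View pics/top2c.png

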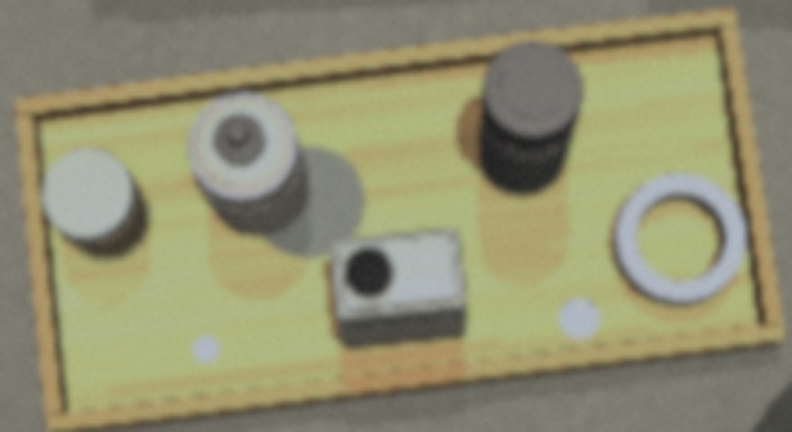

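View pics/side2.png

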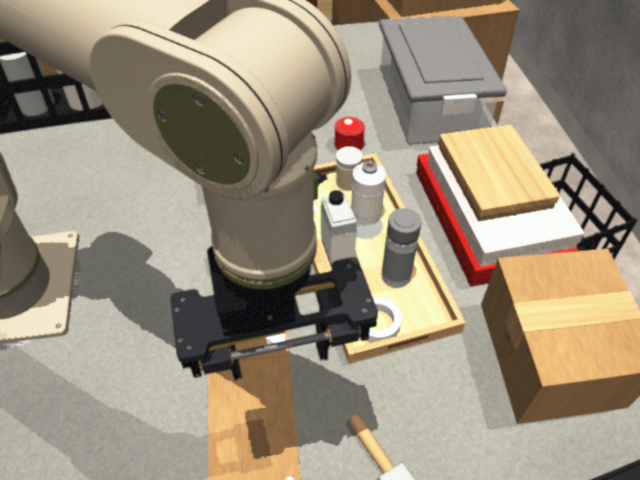

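All three are back at the pixels they had at the start: glue (244,148), spray (532,90) and flask cap (368,271). The jar (91,193) and roll (680,239) haven't moved. The last thing to check is the box.

```bash
python3 -c "
import cv2
t=cv2.imread('pics/top2.png')
cv2.imwrite('pics/box2.png',cv2.resize(t[240:340,90:245],None,fx=4,fy=4,interpolation=cv2.INTER_CUBIC))"
```

```text
(no output)
```

View pics/box2.png

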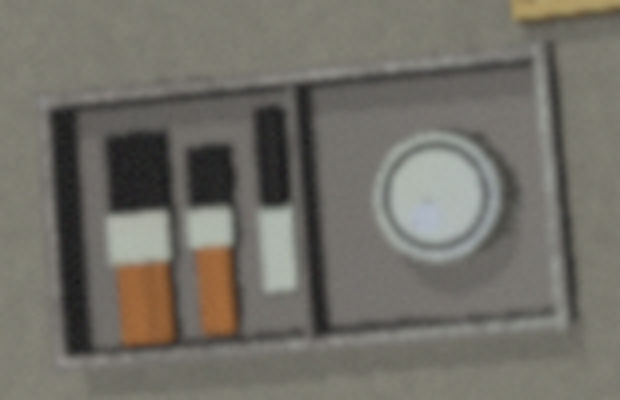

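The tin, with its white drip, stands upright in the middle of the empty half at crop (438,198).

```bash
python3 -c "
from bench import close_job
print(close_job())"
```

```text
the job is handed in; nothing more can be done
None
```

The job is done and handed in at about 59 s on the robot's clock, against the 141 s limit. I stood the spray can, oblong tin and glue bottle on the cardboard, then lifted the tin into the empty half of the work box. The glue bottle, oblong tin and spray can then went back to their starting places in that order.

- **Three taller things:** in the final top picture they stand upright within about 1 enlarged-crop pixel (under 1 mm) of where they started. The oblong tin's broad side faces the front as before.
- **Bystanders:** the jar and roll appear at the same pixels as at the start.
- **Tin:** it stands upright near the middle of the empty half of the box.
- **Forces:** wrist readings at the end of each move never exceeded about 12 N. Everything was set down by lowering in small steps until the force showed contact.
- **Limits of the checks:** the arm hid the box in the final side view, so I checked the tin's placing only from above. No check failed or disagreed.

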